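# Hang the basket from a sound hook and cull the broken one

### The job

Three C-shaped hooks hang on the rack, and one of them has lost its lower arm. Take one of the sound hooks, catch the basket's bail with its lower arm, without the gripper or arm touching the basket itself, and hang the hook with the basket on the bar of the empty stand, so that the basket hangs free and still. Put the broken hook in the wooden tray, leave the other sound hook on the rack and do not disturb the black jar, the beaker and the tape.

Things in the scene. Friction and masses are not known exactly. Their poses are not given: they have to be found in the camera images.
- hook_1_grip (a point): sound C-shaped hook of 12 mm steel plate, 120 g, hanging upright; plate in its x-z plane, x = the way its arms point (away from the robot), z up. Point: centre of the grip tab (24 x, 12 y, 56 z mm) on top of the 12 mm wide upright shank at its back, 45 mm behind (-x) and 15 mm above the seat. The shank runs down to the lower arm
- hook_1_seat (a point): seat of hook 1: axis of the bar that its upper arm, an inverted V open below, sits on. The arm's front end is 26 mm ahead of the seat and comes down 11 mm below it. Axes as at the grip tab
- hook_1_cup (a point): cup of hook 1, 125 mm straight below the seat: where a bail wire's centre lies in the lower arm, an upright V open above. The arm's underside is 23 mm below the cup; its front tip, 27 mm ahead (+x) of the cup, rises 21 mm above it
- hook_2_grip (a point): sound C-shaped hook of 12 mm steel plate, 120 g, hanging upright; plate in its x-z plane, x = the way its arms point (away from the robot), z up. Point: centre of the grip tab (24 x, 12 y, 56 z mm) on top of the 12 mm wide upright shank at its back, 45 mm behind (-x) and 15 mm above the seat. The shank runs down to the lower arm
- hook_2_seat (a point): seat of hook 2: axis of the bar that its upper arm, an inverted V open below, sits on. The arm's front end is 26 mm ahead of the seat and comes down 11 mm below it. Axes as at the grip tab
- hook_2_cup (a point): cup of hook 2, 125 mm straight below the seat: where a bail wire's centre lies in the lower arm, an upright V open above. The arm's underside is 23 mm below the cup; its front tip, 27 mm ahead (+x) of the cup, rises 21 mm above it
- stub_grip (a point): the broken hook: tab, shank and upper arm like the sound ones, but the shank ends 75 mm below the seat and the lower arm is missing; 80 g. Point: centre of its grip tab (24 x 12 x 56 mm), 45 mm behind and 15 mm above its seat; axes as the sound hooks. The three hooks hang in any order
- rack: fixed steel rack, origin on the bench: round 12 mm rail along its y at z 220 mm, posts at y +-118, x 0; 8 mm stop rail at x -35, z 170 mm keeps the hooks upright. Hooks hang at y about -78, 0, +78 mm with the rack's axes, shanks on the -x side, towards the robot. To free one lift it 25 to 40 mm, then draw it out to -x by 100 mm
- stand_bar (a point): fixed empty stand: point on the axis of its level 12 mm round bar, z 300 mm, middle of the hanging place. Bar along y from a ball end (18 mm) at y -50 to the post at y +80 mm; x points away from the robot; the hook hangs with its x along this x. Base plate 10 mm high
- basket_bail (a point): loose aluminium basket, 110 x 100 x 45 mm, brush fixed in it (top 58 mm), about 0.26 kg. A stiff upright wire bail, 8 mm thick, spans it along its y. Point: wire centre at mid-bail, above the basket's centre, 145 mm above its underside; level for 12 mm either side, 138 mm high at y +-40. x points across the bail, away from the robot
- tray: fixed open wooden tray, 170 x 170 x 45 mm, walls 5 mm, in front of the rack. Origin at the centre of its underside
- black_jar: black jar, 70 mm across, 78 mm tall, a bystander standing on the bench; origin at the centre of its underside
- tape: roll of masking tape, 100 mm across, 25 mm high, a bystander standing on the bench; origin at the centre of its underside
- beaker: green-grey beaker, 78 mm across, 109 mm tall, a bystander standing on the bench; origin at the centre of its underside
- basket: the same basket; origin at the centre of its underside

How it is judged:
By the outcome, as a careful person would: the job done as asked, in the order asked, and still so for the second after the job is handed in, with the robot touching nothing.
It also fails if it takes over 72 s, if anything falls off the work surface, if the arm or the gripper's body presses on something with over 40 N, if the wrist force passes 120 N, or if a joint passes its speed limit or range.

### The arm

A 6-joint arm with a two-finger parallel gripper is mounted at the origin on a cart in front of the work surface, level with it; the furniture and walls round the work are solid. World frame = base frame: x ahead of the robot, y to its left, z up, the work surface at z = 0. Lengths are in m, angles in rad, forces in N, time in s.
With the tool pointing down it reaches from about 0.3 to 0.875 m from the base axis. Payload 6.4 kg.
Tool frame: the origin (TCP) lies on the front face of the gripper's body, between the roots of the fingers; the fingertips stand 73 mm ahead of it and the grasp point (between the pads) lies ctrl.pinch_z ahead of it (ctrl.pinch_z is the distance from the TCP to the grasp point, in m); z points along the fingers, x is the direction in which the jaws open and shut, and the axes are right-handed (so a half turn about z gives the same grasp; the last joint's range is limited). The gripper opens to 85 mm and grips with 20 to 120 N. Pads are 22 mm wide; open, the fingers measure 114 mm over their backs; the gripper's body (76 mm by 85 mm) begins 54 mm behind the grasp point. The pads swing forward as they close: fully open they stand 13 mm farther back than shut.
Start: joints at [-1.367, 0.181, 1.607, -0, 1.354, -0.206], TCP at [0.229, -0.527, 0.304] pointing down, gripper open.
Joint ranges: [-2.99, 2.99], [-0.89, 2.07], [0.3, 2.58], [-1.14, 4.28], [0, 2.63], [-3.12, 3.12]. Speed limits (rad/s): [2.57, 2.57, 3.01, 3.14, 3.14, 3.14].

### API

Orientations are given as a unit quaternion [w, x, y, z].
In Python, from bench import ctrl gives the robot as it stands.
- The arm moves only by the tool move_arm, never from a script. Its argument "rows" is text: rows parted by semicolons, each of 7 numbers parted by spaces: the shift along the tool's x, y, z in cm, then the turn, a rotation vector about the tool's x, y, z in degrees, then the opening, from 0 (shut) to 1 (fully open). In form: x y z rx ry rz grip; .... A call has 1 to 20 rows; each row shifts and turns the commanded pose from where the row before left it, along the tool's axes as they then stand; what a row does not reach is not made up. A row lasts 1/10 s, in which the tool goes at most 50 mm and 8.59 degrees, less where a joint would pass 70% of its speed; a pose out of reach is approached as far as the arm can. A call with a gripper value outside its range is refused whole. The fingers move at their own pace and stop on an object; the grip force is fixed at half the most. Time passes only in rows, so rows that do not move let the fingers close. It gives the time, the measured TCP pose, the force and the opening at its end, in the units of the state.
- ctrl.get_obs(): the state, without advancing time (a new reading comes with each control period).
- ctrl.camera(name): name is "scene" or "top" or "wrist"; returns a dict with "color" (420x560x3 uint8, blue, green, red), "fx", "fy", "cx", "cy" (pixels), "rvec" (rotation vector, rad) and "tvec" (3), from world to camera coordinates, as OpenCV has them. Camera axes: x right, y down, z forward; pixel columns grow to the right and rows downward; lengths in m; the calibration is good to about 2 mm. A picture is of the moment at which its call begins. There is no depth.
- ctrl.hand_in(): hands the job in, once; it reports no verdict.
Trained networks look in the newest picture that a camera, given by its name, has taken for a name from the list of things; names that differ only in an ending like _2 or _b are one class to them, and where a whole thing is asked for, a point or a joint stands for the part that bears it (a point fixed in the world has none). Each returns a list of dicts, best first, with "confidence" (0 to 1); they miss things now and then, are a little off and sometimes report something else, mostly with a low value. They report only what shows in the picture. A call takes as long as a camera call.
- ctrl.look_for(camera, query): "bbox" ([left, top, right, bottom] in pixels, round what is visible of it).
- ctrl.trace(camera, query): "region" (420x560 bool, what is visible of it) and "bbox" ([left, top, right, bottom] in pixels, round what is visible of it).
The state is a dict: "time_s": time; "q": joint angles; "dq": joint speeds; "joint_efforts": joint torques, N m; "eef_pos": TCP position; "eef_rot": TCP orientation; "wrist_force": force on the tool from outside, world axes, zero at the start; "torque": the same for the moment, N m; "opening": opening from 0.0 (shut) to 1.0 (fully open).
Only numpy, scipy, OpenCV 4.12 (cv2) and the standard library are available. Lean on these libraries where they do the work, as an engineer would, in place of code of your own. Each camera call takes 0.05 s, during which the arm holds its last target.

## Working session

There is one attempt and no reset: what is moved stays moved. The work goes in short steps, Python scripts to look and compute and a tool call to move; the robot and the scene stay as the last step left them, time stands still between calls to the robot, and variables do not carry over. Pictures are saved under pics/ and viewed, and the job is handed in when it is done.

Besides the shell and the picture viewer there is one more tool, called after "Call:" in YAML: its name, and indented under it one key for each argument. move_arm: Moves the arm, as the interface text tells. Its arguments: {"type":"object","properties":{"rows":{"type":"string"}},"required":["rows"]}

```bash
ls; mkdir -p pics; cat > h.py <<'E'
import numpy as np, cv2, pickle
from bench import ctrl
from scipy.spatial.transform import Rotation as R
def snap(name, fn):
    c=ctrl.camera(name); cv2.imwrite('pics/'+fn,c['color']); 
    pickle.dump(c,open('pics/'+fn+'.pkl','wb')); return c
def P(c):
    K=np.array([[c['fx'],0,c['cx']],[0,c['fy'],c['cy']],[0,0,1.]])
    Rm=cv2.Rodrigues(np.array(c['rvec'],float))[0]; t=np.array(c['tvec'],float).ravel()
    return K,Rm,t
def ray(c,uv):
    K,Rm,t=P(c); d=Rm.T@(np.linalg.inv(K)@[uv[0],uv[1],1]); return -Rm.T@t, d/np.linalg.norm(d)
def onplane(c,uv,z):
    o,d=ray(c,uv); return o+d*(z-o[2])/d[2]
def proj(c,X):
    K,Rm,t=P(c); p=K@(Rm@np.asarray(X,float)+t); return p[:2]/p[2]
def tri(*cu):
    A=np.zeros((3,3));b=np.zeros(3)
    for c,uv in cu:
        o,d=ray(c,uv); M=np.eye(3)-np.outer(d,d); A+=M;b+=M@o
    X=np.linalg.solve(A,b); return X
E
python3 - <<'E'
from h import *
print(ctrl.get_obs(), ctrl.pinch_z)
for n in ('scene','top'):
    c=snap(n,n+'0.png')
    o,d=ray(c,(280,210));print(n,o,d,c['fx'])
    for q in ('hook_1_grip','hook_1_seat','hook_1_cup','stub_grip','rack','stand_bar','basket_bail','tray','black_jar','tape','beaker','basket'):
        try: print(q,[(np.round(r['bbox']).astype(int).tolist(),round(r['confidence'],2)) for r in ctrl.look_for(n,q)][:4])
        except Exception as e: print(q,e)
snap('wrist','wrist0.png')
E
```

```text
pics
{'time_s': 0.0, 'q': array([-1.36733239e+00,  1.81546163e-01,  1.60802364e+00, -6.97514243e-07,
        1.35380797e+00, -2.06278719e-01]), 'dq': array([-0.00056786, -0.00012316, -0.00085929, -0.00073174,  0.0003668 ,
       -0.00049356]), 'joint_efforts': array([ 1.39482170e-03, -4.44868326e+01, -3.51340806e+01, -2.21854420e-04,
        9.07221751e-03,  2.19787346e-06]), 'eef_pos': array([ 0.22900165, -0.52695485,  0.30297361]), 'eef_rot': array([-6.31781776e-04,  8.36173524e-01, -5.48464257e-01, -6.30486828e-04]), 'wrist_force': array([0.47406445, 0.71589583, 0.20223179]), 'torque': array([-0.04221281,  0.00333851,  0.02444368]), 'opening': 1.001765100291665} 0.0539
scene [0.02405238 0.38659078 0.56376641] [ 0.68034415 -0.58571097 -0.44053888] 406.4359405565198
hook_1_grip [([306, 180, 330, 230], 0.69)]
hook_1_seat []
hook_1_cup []
stub_grip [([304, 174, 334, 229], 0.82), ([261, 234, 291, 261], 0.42)]
rack [([269, 183, 337, 288], 0.6)]
stand_bar [([154, 189, 258, 420], 0.68)]
basket_bail [([266, 260, 342, 358], 0.84)]
tray []
black_jar [([223, 250, 255, 297], 0.65)]
tape [([261
[... 216 characters left out ...]
4066611892723
hook_1_grip [([358, 209, 377, 242], 0.85)]
hook_1_seat [([355, 204, 377, 238], 0.69), ([307, 235, 374, 300], 0.53)]
hook_1_cup [([297, 200, 310, 236], 0.69), ([359, 207, 377, 242], 0.64), ([231, 237, 276, 288], 0.62)]
stub_grip [([297, 200, 310, 241], 0.63)]
rack [([278, 192, 388, 234], 0.93)]
stand_bar [([326, 206, 339, 242], 0.67), ([130, 223, 204, 282], 0.63)]
basket_bail [([232, 240, 275, 286], 0.62)]
tray [([308, 234, 373, 301], 0.73), ([355, 204, 379, 243], 0.68)]
black_jar [([233, 181, 259, 206], 0.9), ([358, 208, 375, 243], 0.49)]
tape [([289, 156, 327, 193], 0.69), ([232, 239, 276, 285], 0.61)]
beaker [([235, 145, 265, 176], 0.69)]
basket [([231, 239, 274, 287], 0.59)]
```

```bash
python3 - <<'E'
import cv2
a=cv2.imread('pics/scene0.png');b=cv2.imread('pics/top0.png')
cv2.imwrite('pics/s0c.png',cv2.resize(a[150:420,130:380],None,fx=2.2,fy=2.2,interpolation=cv2.INTER_CUBIC))
cv2.imwrite('pics/t0c.png',cv2.resize(b[120:310,110:400],None,fx=2.7,fy=2.7,interpolation=cv2.INTER_CUBIC))
E
```

```text
(no output)
```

View pics/scene0.png

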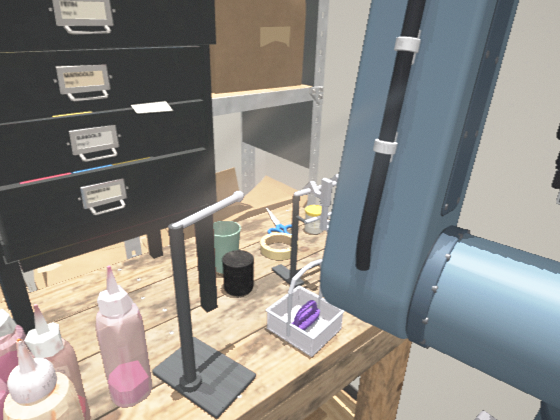

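View pics/s0c.png

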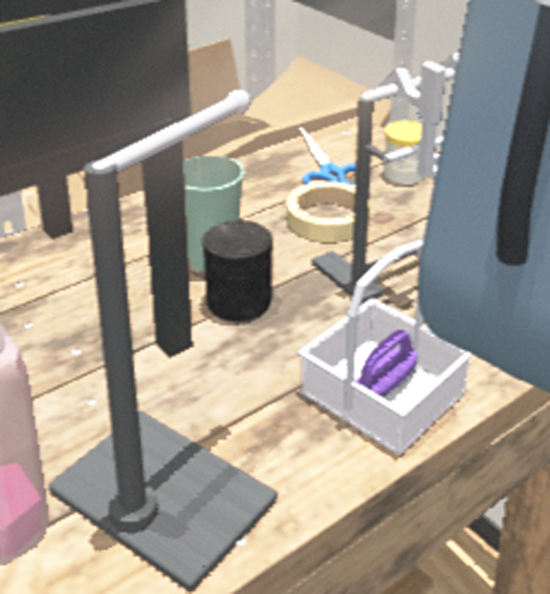

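View pics/t0c.png

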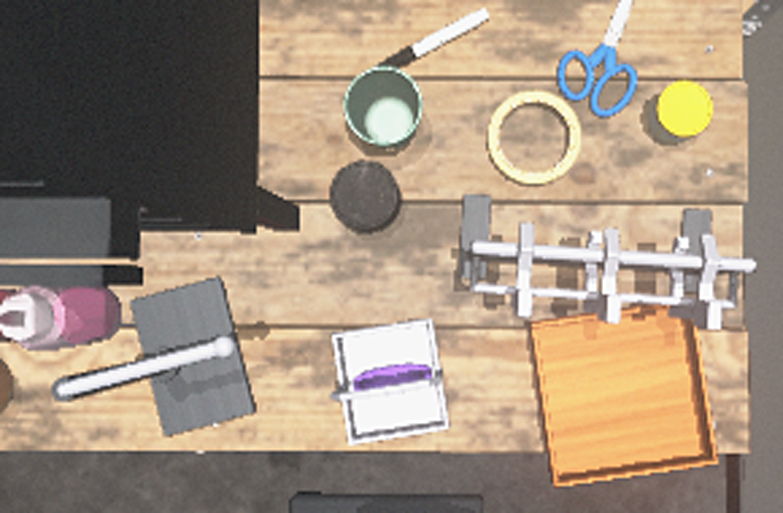

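View pics/wrist0.png

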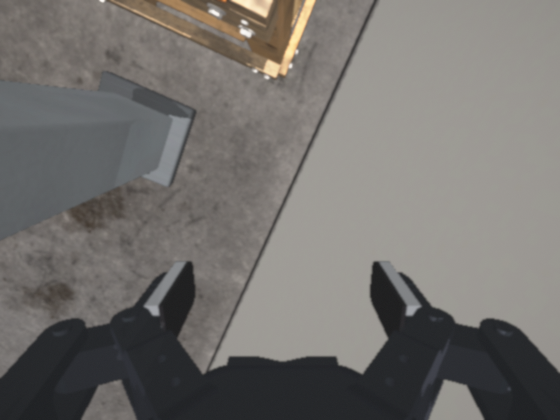

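The top view shows all three hooks. From the parallax, the middle one (px 332) and the right one (px 375) have lower arms, while the left one (px 304) shows none, so it is probably the stub. I'll localise everything roughly, then move the arm out of the scene camera's view.

```bash
python3 - <<'E'
from h import *
c=pickle.load(open('pics/top0.png.pkl','rb'))
f=lambda u,v:(110+u/2.7,120+v/2.7)
def pr(n,u,v,z): print(n,np.round(onplane(c,f(u,v),z),4))
pr('rail L',475,247,.22);pr('rail R',750,266,.22)
pr('tabL',523,300,.263);pr('tabM',610,302,.263);pr('tabR',714,310,.263)
pr('seatL',526,251,.226);pr('seatM',611,255,.226);pr('seatR',710,262,.226)
pr('ball',226,346,.30);pr('postend',60,388,.30)
pr('bail a',337,396,.138);pr('bail b',440,378,.138)
for p in ((333,335),(432,320),(449,426),(353,443)): pr('bk',*p,.045)
for p in ((530,322),(687,305),(717,463),(556,486)): pr('tray',*p,.045)
print(R.from_quat(ctrl.get_obs()['eef_rot'][[1,2,3,0]]).as_matrix())
E
```

```text
rail L [ 0.5906 -0.1459  0.22  ]
rail R [ 0.5748 -0.3849  0.22  ]
tabL [ 0.5452 -0.1849  0.263 ]
tabM [ 0.5438 -0.2569  0.263 ]
tabR [ 0.5374 -0.343   0.263 ]
seatL [ 0.587  -0.1899  0.226 ]
seatM [ 0.5838 -0.2633  0.226 ]
seatR [ 0.578  -0.3488  0.226 ]
ball [0.5085 0.0525 0.3   ]
postend [0.475  0.1833 0.3   ]
bail a [ 0.4531 -0.0181  0.138 ]
bail b [ 0.4702 -0.1149  0.138 ]
bk [ 0.5061 -0.0034  0.045 ]
bk [ 0.5218 -0.1052  0.045 ]
bk [ 0.4135 -0.1231  0.045 ]
bk [ 0.3959 -0.0248  0.045 ]
tray [ 0.5201 -0.2061  0.045 ]
tray [ 0.5381 -0.3678  0.045 ]
tray [ 0.3767 -0.3976  0.045 ]
tray [ 0.3529 -0.2327  0.045 ]
[[ 3.98422778e-01 -9.17201881e-01 -1.32791741e-05]
 [-9.17201880e-01 -3.98422778e-01  3.74410847e-05]
 [-3.96317587e-05 -2.73769757e-06 -9.99999999e-01]]
```

```bash
cat >> h.py <<'E'
def delta(tgt,yaw=None):
    """tool-frame shift (cm) from measured pose to world tgt; yaw = desired world yaw (deg) of tool x with tool down; reports turn first then shift in turned frame"""
    o=ctrl.get_obs(); M=R.from_quat(np.array(o['eef_rot'])[[1,2,3,0]]).as_matrix(); p=np.array(o['eef_pos'])
    if yaw is not None:
        a=np.radians(yaw); x=np.array([np.cos(a),np.sin(a),0]); z=np.array([0,0,-1.]); N=np.column_stack([x,np.cross(z,x),z])
        rv=np.degrees(R.from_matrix(M.T@N).as_rotvec()); print('turn',np.round(rv,2)); M=N
    d=M.T@(np.array(tgt)-p)*100; print('shift cm',np.round(d,2),'t',o['time_s'],'F',np.round(o['wrist_force'],1)); return d
E
python3 - <<'E'
from h import *
delta([0.229,-.527,.424],-93.8); delta([0.40,-.32,.424],-93.8)
E
```

```text
turn [ 0.    0.   27.28]
shift cm [-4.000e-02  1.000e-02 -1.201e+01] t 1.35 F [0.2 0.2 0.7]
turn [ 0.    0.   27.28]
shift cm [-21.82 -15.68 -12.01] t 1.35 F [0.2 0.2 0.7]
```

Call:
move_arm:
  rows: "0 0 -3 0 0 6.8 1;0 0 -3 0 0 6.8 1;0 0 -3 0 0 6.8 1;0 0 -3 0 0 6.9 1"

```text
time_s: 1.75
eef_pos: [0.2291, -0.5273, 0.4251]
eef_rot: [-0.0, -0.681, 0.732, -0.0]
wrist_force: [-0.1, -0.7, -0.1]
opening: 1.005
```

Call:
move_arm:
  rows: "-2.7 -2 0 0 0 0 1;-2.7 -2 0 0 0 0 1;-2.7 -2 0 0 0 0 1;-2.7 -2 0 0 0 0 1;-2.7 -2 0 0 0 0 1;-2.7 -2 0 0 0 0 1;-2.7 -2 0 0 0 0 1;-2.7 -2 0 0 0 0 1;0 0 0 0 0 0 1;0 0 0 0 0 0 1"

```text
time_s: 2.75
eef_pos: [0.4034, -0.3221, 0.424]
eef_rot: [-0.0, -0.684, 0.73, -0.0]
wrist_force: [0.6, -0.4, -0.2]
opening: 1.001
```

```bash
python3 - <<'E'
from h import *
c=snap('scene','scene1.png'); w=snap('wrist','wrist1.png'); t=snap('top','top1.png')
print(ctrl.get_obs()['eef_pos'], ray(w,(280,210)))
cv2.imwrite('pics/s1c.png',cv2.resize(c['color'][150:300,220:420],None,fx=4,fy=4,interpolation=cv2.INTER_CUBIC))
for n in('scene','wrist'):
  for q in('hook_1_grip','stub_grip','rack'): print(n,q,[(np.round(r['bbox']).astype(int).tolist(),round(r['confidence'],2)) for r in ctrl.look_for(n,q)][:4])
E
```

```text
[ 0.40259186 -0.32331355  0.42382248] (array([ 0.48066673, -0.32861315,  0.49484164]), array([-0.30991592,  0.02840041, -0.9503397 ]))
scene hook_1_grip []
scene stub_grip []
scene rack [([272, 192, 308, 288], 0.8)]
wrist hook_1_grip [([288, 1, 307, 68], 0.81)]
wrist stub_grip [([59, 0, 146, 62], 0.96)]
wrist rack [([65, 0, 340, 61], 0.89), ([59, 2, 147, 65], 0.16)]
```

View pics/s1c.png

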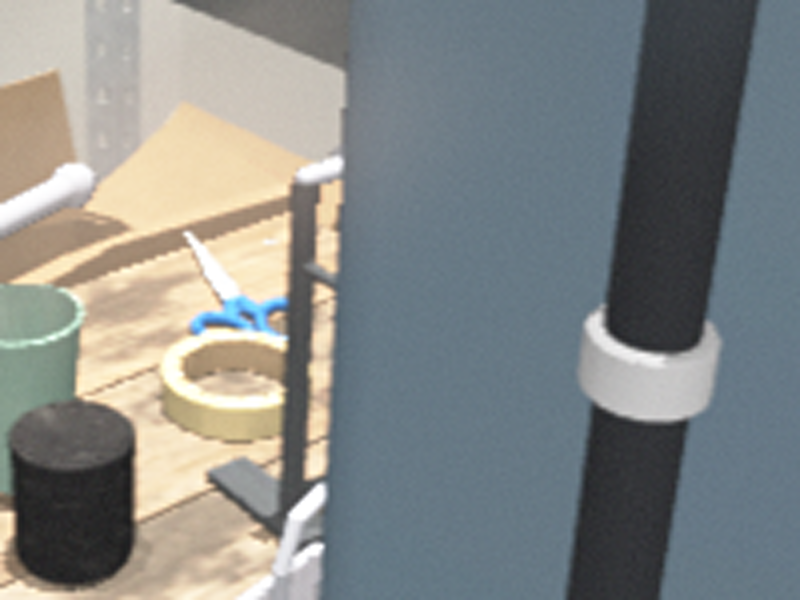

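View pics/wrist1.png

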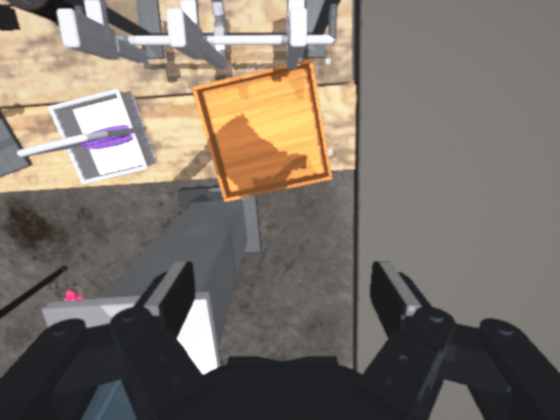

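Call:
move_arm:
  rows: "0 2 0 6 0 0 1;0 2 0 6 0 0 1;0 2 0 6 0 0 1;0 0 0 6 0 0 1;0 0 0 0 0 0 1;0 0 0 0 0 0 1"

```text
time_s: 3.8
eef_pos: [0.3433, -0.319, 0.418]
eef_rot: [0.141, -0.668, 0.715, -0.151]
wrist_force: [-0.4, 0.6, -0.5]
opening: 0.997
```

```bash
python3 - <<'E'
from h import *
w=snap('wrist','wrist2.png'); t=snap('top','top2.png')
print(ctrl.get_obs()['eef_pos'], ray(w,(280,210)))
for q in('hook_1_grip','hook_1_seat','hook_1_cup','stub_grip','rack'): print(q,[(np.round(r['bbox']).astype(int).tolist(),round(r['confidence'],2)) for r in ctrl.look_for('wrist',q)][:4])
cv2.imwrite('pics/t2c.png',cv2.resize(t['color'][120:310,110:400],None,fx=2.7,fy=2.7,interpolation=cv2.INTER_CUBIC))
E
```

```text
[ 0.3441718  -0.31881947  0.41809424] (array([ 0.38608327, -0.32264932,  0.51397763]), array([ 1.00747519e-01,  9.59241296e-04, -9.94911563e-01]))
hook_1_grip [([286, 32, 301, 138], 0.65)]
hook_1_seat [([285, 29, 302, 138], 0.68)]
hook_1_cup [([286, 30, 301, 143], 0.96)]
stub_grip [([110, 31, 171, 127], 0.89), ([37, 163, 162, 248], 0.53), ([57, 0, 130, 64], 0.36)]
rack []
```

View pics/wrist2.png

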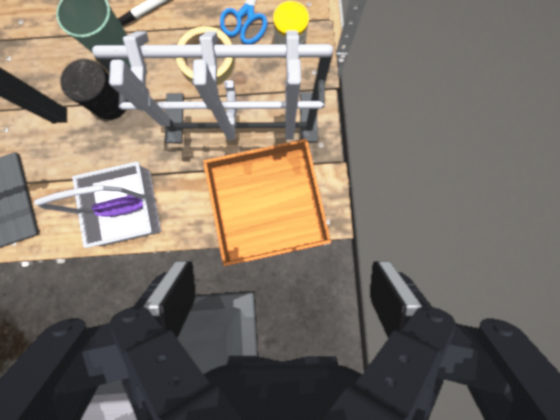

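View pics/t2c.png

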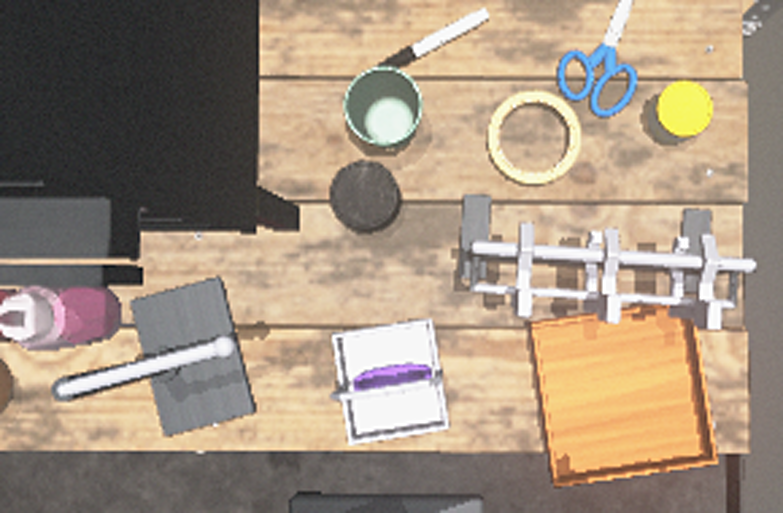

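```bash
cat >> h.py <<'E'
def box(cx,cy,cz,sx,sy,sz,org,yaw):
    a=np.radians(yaw); Rz=np.array([[np.cos(a),-np.sin(a),0],[np.sin(a),np.cos(a),0],[0,0,1]])
    return [np.array(org)+Rz@np.array([cx+i*sx/2,cy+j*sy/2,cz+k*sz/2]) for i in(-1,1) for j in(-1,1) for k in(-1,1)]
def drawbox(im,c,pts,off,s,col):
    q=[((proj(c,p)-off)*s) for p in pts]
    for i in range(8):
        for b in(1,2,4):
            if not i&b: cv2.line(im,tuple(np.int32(np.round(q[i]*16))),tuple(np.int32(np.round(q[i|b]*16))),col,1,cv2.LINE_AA,4)
def crop(c,l,t,r,b,s): return cv2.resize(c['color'][t:b,l:r],None,fx=s,fy=s,interpolation=cv2.INTER_CUBIC)
E
python3 - <<'E'
from h import *
t=pickle.load(open('pics/top2.png.pkl','rb'));w=pickle.load(open('pics/wrist2.png.pkl','rb'))
seats=[(0.5870,-.1895),(.5838,-.2630),(.5780,-.347)]
yaw=-3.8
for c,fn,(l,tt,r,b),s in((t,'t2z.png',(270,185,400,255),6),(w,'w2z.png',(80,20,350,160),2.9)):
    im=crop(c,l,tt,r,b,s)
    for x,y in seats:
        drawbox(im,c,box(-.045,0,.015,.024,.012,.056,(x,y,.22),yaw),np.array([l,tt])-.5+.5/s,s,(0,0,255))
        drawbox(im,c,box(-.045,0,-.06,.012,.012,.09,(x,y,.22),yaw),np.array([l,tt])-.5+.5/s,s,(0,255,0))
    drawbox(im,c,box(0,0,.22,.0,.236,.012,(.583,-.2654,0),yaw),np.array([l,tt])-.5+.5/s,s,(255,0,0))
    cv2.imwrite('pics/'+fn,im)
E
```

```text
(no output)
```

View pics/t2z.png

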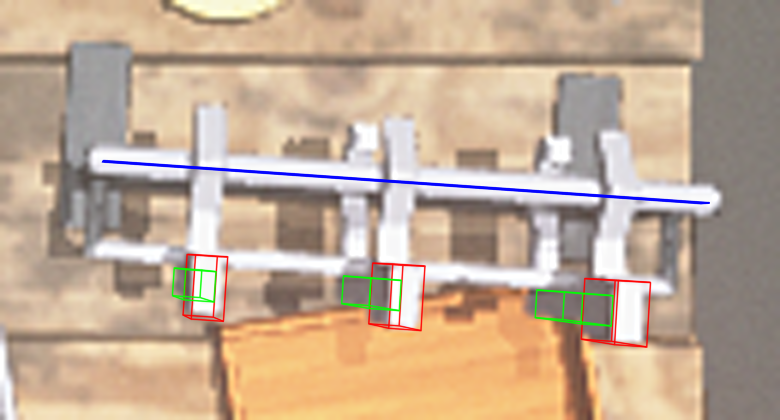

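View pics/w2z.png

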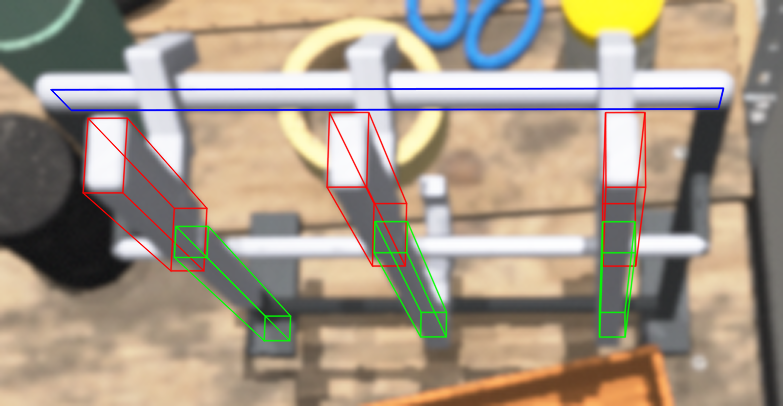

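The overlay matches both views. The left hook is the broken one: its shank ends early and it has no lower arm. I'll take the right hook.

```bash
python3 - <<'E'
from h import *
delta([0.533,-.344,.400],-93.8)
E
```

```text
turn [-23.96   0.03   0.05]
shift cm [  1.3  -18.99   1.76] t 4.15 F [-0.1 -0.3 -0.5]
```

Call:
move_arm:
  rows: "0 0 0 -8 0 0 1;0 0 0 -8 0 0 1;0 0 0 -8 0 0 1;0.3 -3.8 0.3 0 0 0 1;0.3 -3.8 0.3 0 0 0 1;0.3 -3.8 0.3 0 0 0 1;0.2 -3.8 0.4 0 0 0 1;0.2 -3.8 0.4 0 0 0 1;0 0 0 0 0 0 1;0 0 0 0 0 0 1"

```text
time_s: 5.15
eef_pos: [0.5332, -0.3437, 0.3991]
eef_rot: [-0.0, -0.684, 0.73, 0.001]
wrist_force: [0.3, 0.2, 0.5]
opening: 1.003
```

```bash
python3 - <<'E'
from h import *
delta([0.533,-.344,.289],-93.8)
w=snap('wrist','wrist3.png')
E
```

```text
turn [0.14 0.08 0.07]
shift cm [ 0.03  0.02 11.01] t 5.15 F [0.3 0.2 0.5]
```

View pics/wrist3.png

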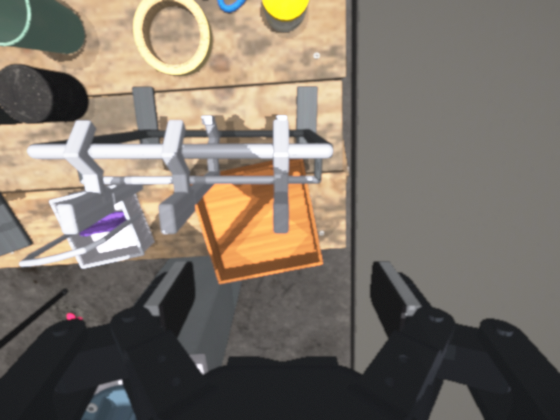

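Call:
move_arm:
  rows: "0 0 2.5 0 0 0 1;0 0 2.5 0 0 0 1;0 0 2.5 0 0 0 1;0 0 2 0 0 0 1;0 0 1.5 0 0 0 1;0 0 0 0 0 0 1;0 0 0 0 0 0 1"

```text
time_s: 5.9
eef_pos: [0.5324, -0.3445, 0.2917]
eef_rot: [0.0, -0.683, 0.73, -0.001]
wrist_force: [-0.1, 0.2, 1.4]
opening: 1.001
```

```bash
python3 - <<'E'
from h import *
delta([0.533,-.344,.289],-93.8)
w=snap('wrist','wrist4.png')
E
```

```text
turn [-0.05 -0.04 -0.05]
shift cm [-0.06 -0.06  0.27] t 5.9 F [-0.1  0.2  1.4]
```

View pics/wrist4.png

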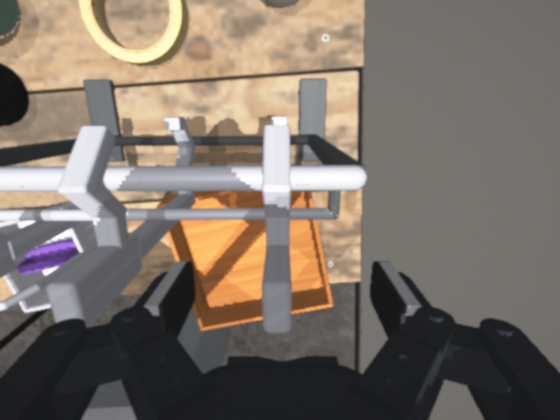

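Call:
move_arm:
  rows: "-0.1 0 0.2 0 0 0 1;0 0 0 0 0 0 0;0 0 0 0 0 0 0;0 0 0 0 0 0 0;0 0 0 0 0 0 0;0 0 0 0 0 0 0;0 0 0 0 0 0 0;0 0 0 0 0 0 0"

```text
time_s: 6.75
eef_pos: [0.5326, -0.3432, 0.2887]
eef_rot: [-0.0, -0.683, 0.73, -0.0]
wrist_force: [-1.2, 0.2, 0.4]
opening: 0.132
```

Call:
move_arm:
  rows: "0 0 -0.5 0 0 0 0;0 0 -1 0 0 0 0;0 0 -1 0 0 0 0;0 0 -0.8 0 0 0 0;0 0 0 0 0 0 0"

```text
time_s: 7.25
eef_pos: [0.5327, -0.3436, 0.3237]
eef_rot: [-0.0, -0.683, 0.73, -0.001]
wrist_force: [-2.6, -0.5, 0.4]
opening: 0.133
```

```bash
python3 - <<'E'
from h import *
w=snap('wrist','wrist5.png'); o=ctrl.get_obs(); print(o['eef_pos'],o['wrist_force'],o['opening'])
E
```

```text
[ 0.53263173 -0.34348218  0.32282312] [-1.54937481  0.00488331 -1.69031208] 0.13023394951656234
```

View pics/wrist5.png

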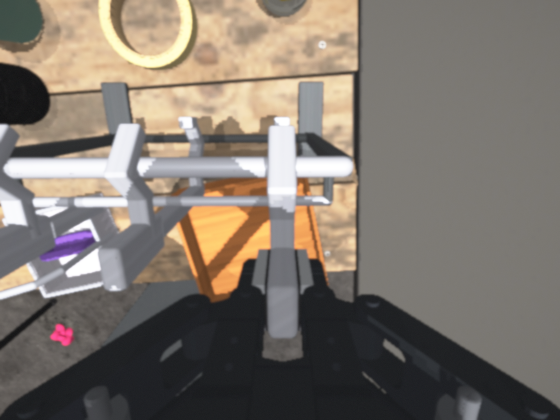

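Call:
move_arm:
  rows: "0 1 0 0 0 0 0;0 1.5 0 0 0 0 0;0 1.5 0 0 0 0 0;0 1.5 0 0 0 0 0;0 1.5 0 0 0 0 0;0 1.5 0 0 0 0 0;0 1.5 0 0 0 0 0;0 1.5 0 0 0 0 0;0 1.5 0 0 0 0 0;0 0 0 0 0 0 0"

```text
time_s: 8.3
eef_pos: [0.4013, -0.3343, 0.3213]
eef_rot: [-0.0, -0.683, 0.731, 0.0]
wrist_force: [0.5, -0.1, -1.3]
opening: 0.131
```

```bash
python3 - <<'E'
from h import *
w=snap('wrist','wrist6.png'); t=snap('top','top6.png');s=snap('scene','scene6.png');o=ctrl.get_obs(); print(o['eef_pos'],o['wrist_force'],o['opening'])
E
```

```text
[ 0.4030248  -0.33465153  0.32172839] [ 0.10615206  0.76194578 -0.55009583] 0.13457073363589156
```

View pics/wrist6.png

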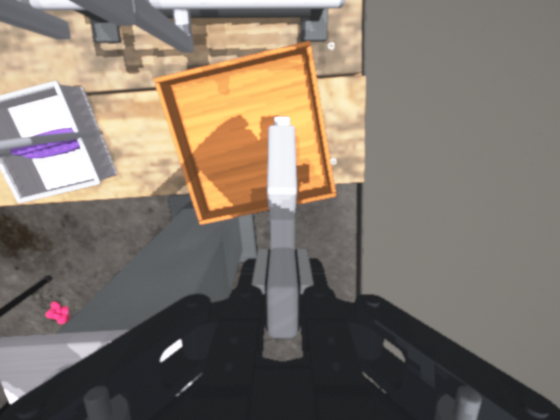

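View pics/top6.png

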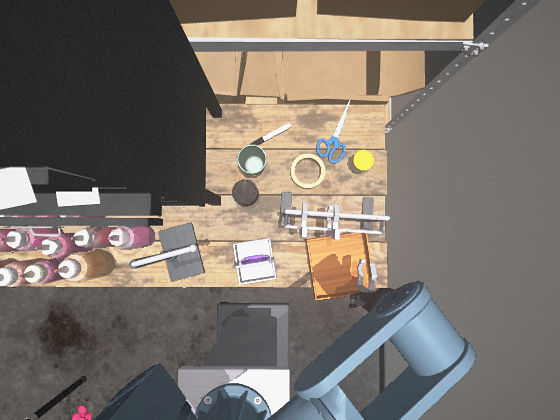

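View pics/scene6.png

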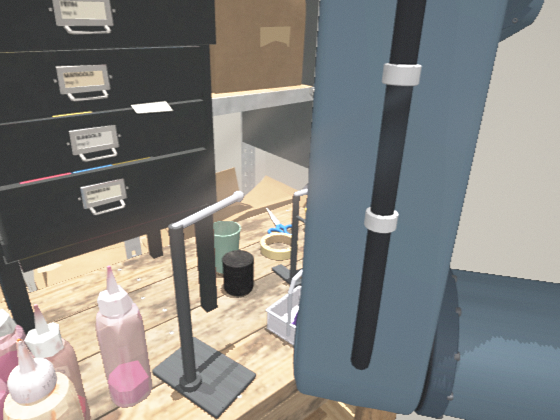

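```bash
cat > ov.py <<'E'
from h import *
def rz(a): a=np.radians(a); return np.array([[np.cos(a),-np.sin(a),0],[np.sin(a),np.cos(a),0],[0,0,1]])
def bail(im,c,off,s,org,yaw):
    L=[(0,-.04,.138),(0,-.012,.145),(0,.012,.145),(0,.04,.138)]
    q=[(proj(c,np.array(org)+rz(yaw)@np.array(p))-off)*s for p in L]
    for a,b in zip(q,q[1:]): cv2.line(im,tuple(np.int32(a*16)),tuple(np.int32(b*16)),(0,0,255),1,cv2.LINE_AA,4)
    drawbox(im,c,box(0,0,.0225,.110,.100,.045,org,yaw),off,s,(0,200,0))
def bar(im,c,off,s,org,yaw):
    L=[(0,-.05,0),(0,.08,0)]
    q=[(proj(c,np.array(org)+rz(yaw)@np.array(p))-off)*s for p in L]
    cv2.line(im,tuple(np.int32(q[0]*16)),tuple(np.int32(q[1]*16)),(255,0,0),1,cv2.LINE_AA,4)
    for p in ((0,0,0),): 
        u=(proj(c,np.array(org))-off)*s; cv2.circle(im,tuple(np.int32(u)),3,(0,0,255),1)
B=(.4600,-.0650,0);BY=10
y=14.4
S=np.array([.5085,.0525,.3])+rz(y)@np.array([0,.05,0]); SY=y
if __name__=='__main__':
  print('stand',S)
  for n,(l,t_,r,b),s in(('top2',(120,220,290,300),4.5),('wrist2',(0,140,180,260),4),('scene0',(150,180,350,360),3.3)):
    c=pickle.load(open(f'pics/{n}.png.pkl','rb')); im=crop(c,l,t_,r,b,s); off=np.array([l,t_])-.5+.5/s
    bail(im,c,off,s,B,BY); bar(im,c,off,s,S,SY); cv2.imwrite(f'pics/ov_{n}.png',im)
E
python3 ov.py
```

```text
stand [0.49606551 0.10092916 0.3       ]
```

View pics/ov_top2.png

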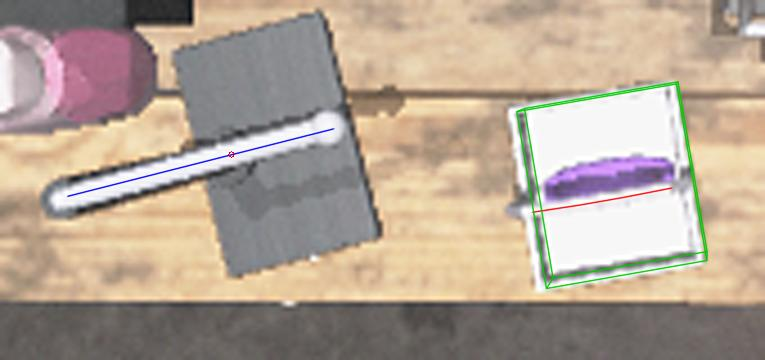

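View pics/ov_wrist2.png

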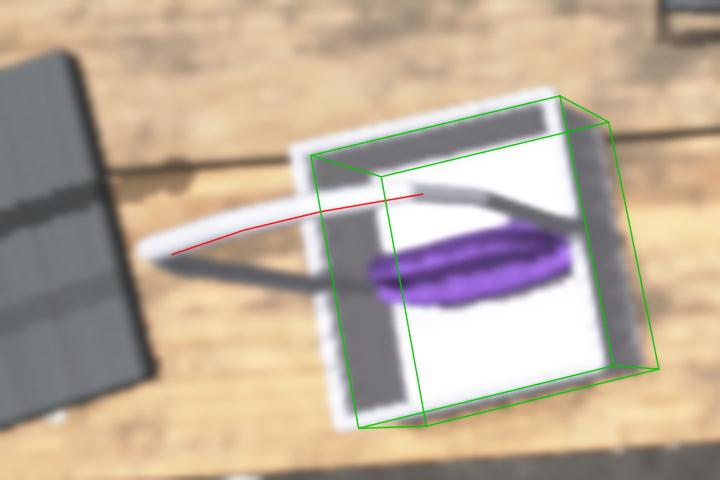

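View pics/ov_scene0.png

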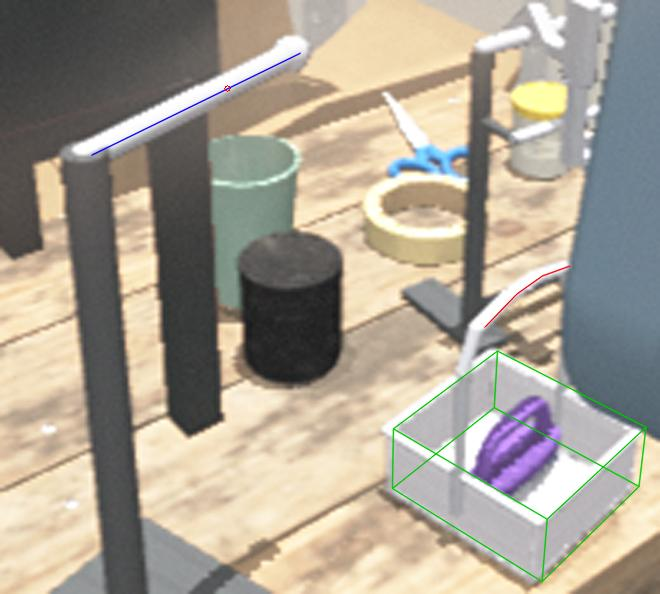

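```bash
sed -i 's/^B=.*/B=(.4630,-.0620,0);BY=10.5/; s/^S=.*/S=np.array([.4960,.1035,.3]); SY=14.5/' ov.py; python3 ov.py; python3 -c "
import cv2,numpy as np
a=cv2.imread('pics/ov_top2.png')[:,:];b=cv2.imread('pics/ov_scene0.png');c=cv2.imread('pics/ov_wrist2.png')
b=b[20:420,60:660];c=c[60:460,100:680]
o=np.zeros((600,800,3),np.uint8);a=cv2.resize(a[0:300],None,fx=1,fy=1)
o[:300,:765]=a;o[300:600,:400]=cv2.resize(b[:,:533],(400,300));o[300:600,400:]=cv2.resize(c[:,:533],(400,300));cv2.imwrite('pics/ovall.png',o)"
```

```text
stand [0.496  0.1035 0.3   ]
```

View pics/ovall.png

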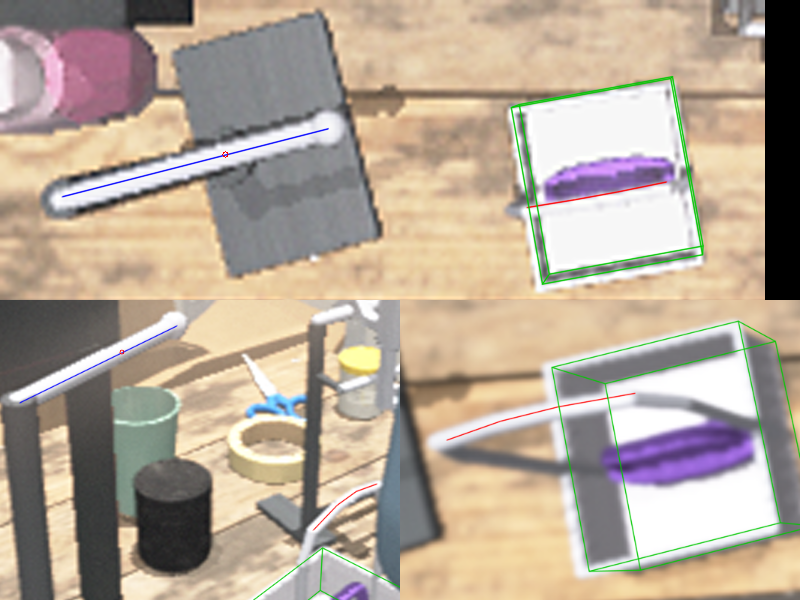

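```bash
python3 - <<'E'
from h import *
delta([0.35,-.083,.322],-79.5)
E
```

```text
turn [ -0.04  -0.02 -14.34]
shift cm [-25.71   0.63  -0.03] t 8.45 F [ 0.1  0.8 -0.6]
```

Call:
move_arm:
  rows: "0 0 0 0 0 -4.8 0;0 0 0 0 0 -4.8 0;0 0 0 0 0 -4.7 0;-1.5 0 0 0 0 0 0;-3 0.1 0 0 0 0 0;-3 0.1 0 0 0 0 0;-3 0.1 0 0 0 0 0;-3 0.1 0 0 0 0 0;-3 0.1 0 0 0 0 0;-3 0.1 0 0 0 0 0;-3 0 0 0 0 0 0;-2.2 0 0 0 0 0 0;-1 0 0 0 0 0 0;0 0 0 0 0 0 0;0 0 0 0 0 0 0"

```text
time_s: 9.95
eef_pos: [0.3505, -0.0832, 0.3218]
eef_rot: [0.0, 0.769, -0.64, 0.0]
wrist_force: [0.1, 0.2, -1.6]
opening: 0.133
```

```bash
python3 - <<'E'
from h import *
import ov
delta([0.36,-.0815,.304],-79.5)
w=snap('wrist','wrist7.png');t=snap('top','top7.png')
im=w['color'].copy(); ov.bail(im,w,np.zeros(2),1,ov.B,ov.BY)
cv2.imwrite('pics/w7o.png',im)
E
```

```text
turn [-0.02 -0.04 -0.02]
shift cm [ 0.01 -0.97  1.78] t 9.95 F [ 0.1  0.2 -1.6]
```

View pics/w7o.png

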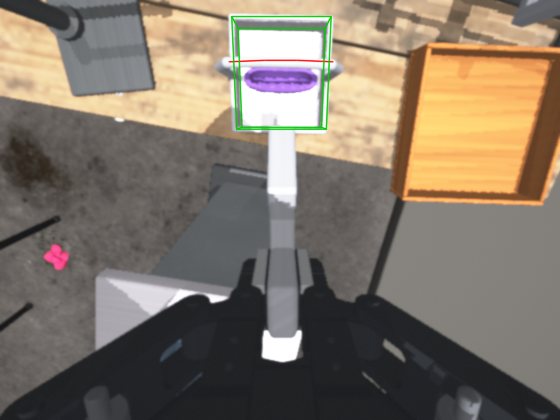

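View pics/top7.png

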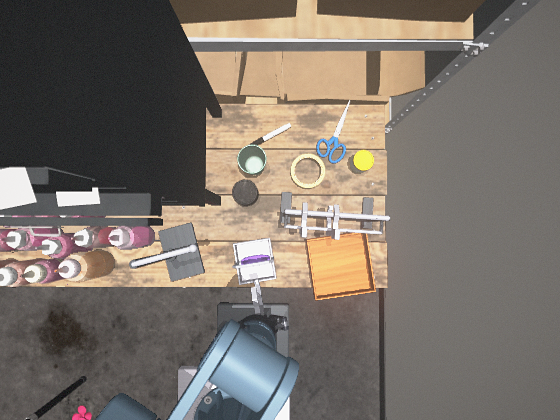

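Call:
move_arm:
  rows: "0 0 0.6 0 0 0 0;0 0 0.8 0 0 0 0;0 0 0.4 0 0 0 0;0 -0.7 0 0 0 0 0;0 -1.5 0 0 0 0 0;0 -1.5 0 0 0 0 0;0 -1.5 0 0 0 0 0;0 -1.2 0 0 0 0 0;0 -0.5 0 0 0 0 0;0 0 0 0 0 0 0;0 0 0 0 0 0 0"

```text
time_s: 11.15
eef_pos: [0.4178, -0.0703, 0.3035]
eef_rot: [0.0, 0.769, -0.639, -0.0]
wrist_force: [0.6, -0.1, -0.9]
opening: 0.13
```

```bash
python3 - <<'E'
from h import *
import ov
o=ctrl.get_obs(); print(o['time_s'],o['eef_pos'],o['wrist_force'])
w=snap('wrist','wrist8.png');t=snap('top','top8.png')
cv2.imwrite('pics/w8c.png',crop(w,180,30,400,195,3.6))
s=snap('scene','scene8.png'); cv2.imwrite('pics/s8c.png',crop(s,180,150,400,390,2.4))
E
```

```text
11.15 [ 0.417822   -0.07030688  0.30345809] [ 0.64214271 -0.07081677 -0.93369642]
```

View pics/w8c.png

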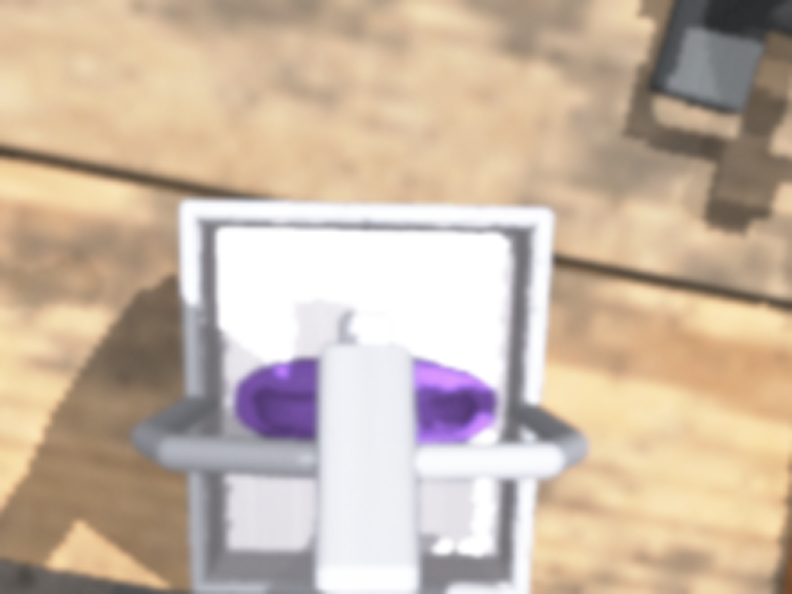

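View pics/s8c.png

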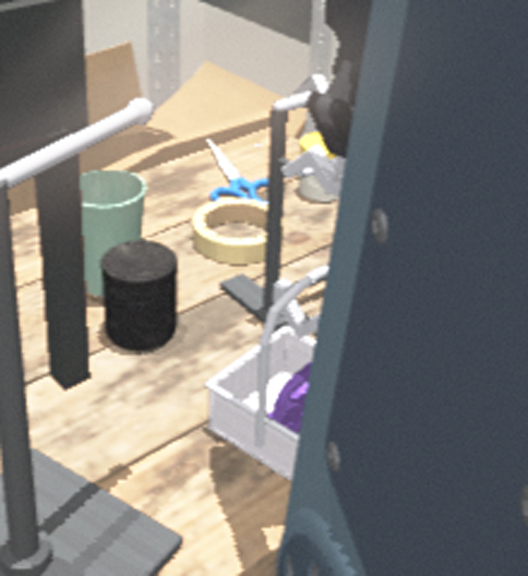

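```bash
python3 - <<'E'
from h import *
w=pickle.load(open('pics/wrist8.png.pkl','rb'))
a=np.array([.4178,-.0703]);ux=np.array([.983,.182]);uy=np.array([-.182,.983])
for u,v in((180+250/3.6,30+455/3.6),(180+480/3.6,30+459/3.6)):
    X=onplane(w,(u,v),.1445); d=X[:2]-a; print(X, d@ux,d@uy)
X=onplane(w,(180+372/3.6,30+310/3.6),.1098+.021); d=X[:2]-a; print('tip',d@ux,d@uy)
E
```

```text
[ 0.45779393 -0.03842646  0.1445    ] 0.04511501290614194 0.024052794875130113
[ 0.46580735 -0.08619251  0.1445    ] 0.044298785488365224 -0.02435967140923871
tip 0.07415554588803798 -0.0016052871270446486
```

Call:
move_arm:
  rows: "0 0 -0.6 0 0 0 0;0 0 -1 0 0 0 0;0 0 -0.8 0 0 0 0;0 0 -0.3 0 0 0 0;0 0 -0.3 0 0 0 0;0 0 -0.3 0 0 0 0;0 0 -0.3 0 0 0 0;0 0 -0.3 0 0 0 0;0 0 -0.3 0 0 0 0;0 0 -0.3 0 0 0 0;0 0 -0.5 0 0 0 0;0 0 -0.5 0 0 0 0;0 0 0 0 0 0 0;0 0 0 0 0 0 0"

```text
time_s: 12.7
eef_pos: [0.4182, -0.0704, 0.3588]
eef_rot: [-0.0, 0.769, -0.64, 0.0]
wrist_force: [-0.2, 0.4, -4.5]
opening: 0.133
```

```bash
python3 - <<'E'
from h import *
import ov
o=ctrl.get_obs(); print(o['time_s'],o['eef_pos'],o['wrist_force'],o['opening'],o['torque'])
w=snap('wrist','wrist9.png')
s=snap('scene','scene9.png'); cv2.imwrite('pics/s9c.png',crop(s,180,150,400,390,2.4))
E
```

```text
12.7 [ 0.41815174 -0.0704054   0.35878816] [-0.16313556  0.4414199  -4.48916727] 0.13319682540819042 [ 0.0072748   0.1621112  -0.00275502]
```

View pics/wrist9.png

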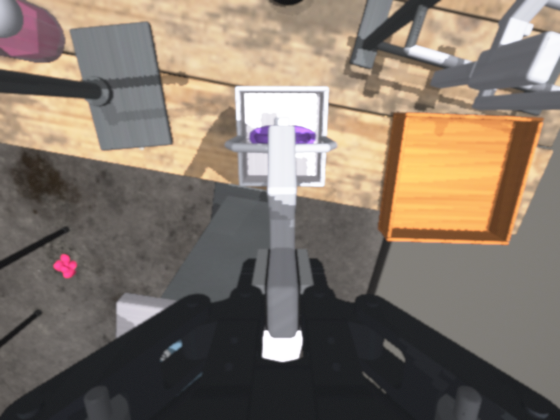

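View pics/s9c.png

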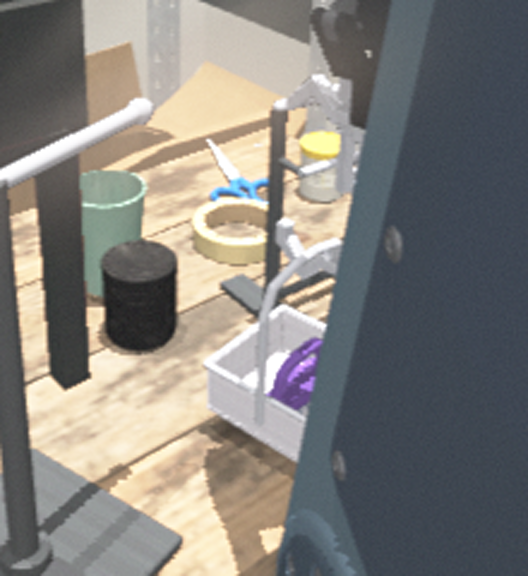

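Call:
move_arm:
  rows: "0 0.2 -0.3 0 0 0 0;0 0.5 -0.6 0 0 0 0;0 0.8 -0.8 0 0 0 0;0 1 -0.8 0 0 -0.6 0;0 1 -0.8 0 0 -0.7 0;0 0.9 -0.6 0 0 -0.7 0;0 0.7 -0.5 0 0 -0.7 0;0 0.4 -0.3 0 0 -0.7 0;0 0.2 0 0 0 -0.6 0;0 0 0 0 0 0 0"

```text
time_s: 13.8
eef_pos: [0.3621, -0.0817, 0.4055]
eef_rot: [-0.0, 0.791, -0.612, -0.0]
wrist_force: [0.4, -0.4, -3.8]
opening: 0.131
```

```bash
python3 - <<'E'
from h import *
delta([0.3566,.0633,.406],-75.5); print(ctrl.get_obs()['eef_pos'])
E
```

```text
turn [-0.    0.   -0.02]
shift cm [-14.17  -3.1   -0.05] t 13.8 F [ 0.4 -0.4 -3.8]
[ 0.36205813 -0.0816711   0.40550664]
```

Call:
move_arm:
  rows: "-0.3 -0.1 0 0 0 0 0;-0.6 -0.1 0 0 0 0 0;-1 -0.2 0 0 0 0 0;-1.3 -0.3 0 0 0 0 0;-1.5 -0.3 0 0 0 0 0;-1.5 -0.4 0 0 0 0 0;-1.5 -0.4 0 0 0 0 0;-1.5 -0.4 0 0 0 0 0;-1.5 -0.3 0 0 0 0 0;-1.3 -0.3 0 0 0 0 0;-1 -0.2 0 0 0 0 0;-0.7 -0.1 0 0 0 0 0;-0.4 0 0 0 0 0 0;-0.1 0 0 0 0 0 0;0 0 0 0 0 0 0"

```text
time_s: 15.3
eef_pos: [0.3567, 0.0635, 0.4056]
eef_rot: [0.0, 0.791, -0.612, 0.0]
wrist_force: [0.7, -0.3, -3.9]
opening: 0.132
```

```bash
python3 - <<'E'
from h import *
import ov
delta([0.4534,.0883,.406],-75.5); print(ctrl.get_obs()['eef_pos'])
for n in('wrist','top','scene'):
    c=snap(n,n+'10.png'); im=c['color'].copy(); ov.bar(im,c,np.zeros(2),1,ov.S,ov.SY); 
    if n=='top': im=cv2.resize(im[200:320,110:310],None,fx=4,fy=4,interpolation=cv2.INTER_CUBIC)
    cv2.imwrite('pics/'+n+'10o.png',im)
E
```

```text
turn [ 0.01 -0.01 -0.02]
shift cm [ 0.02 -9.98 -0.04] t 15.3 F [ 0.7 -0.3 -3.9]
[0.356709   0.06354267 0.40561401]
```

View pics/wrist10o.png

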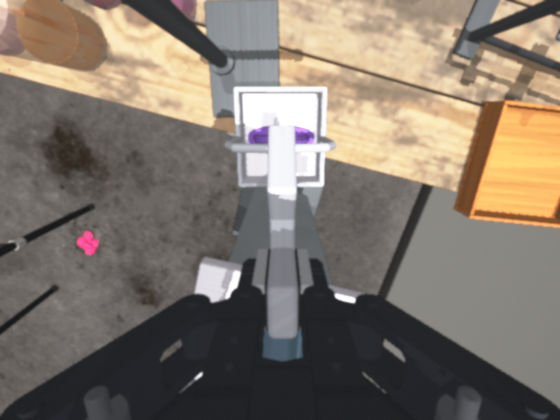

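View pics/scene10o.png

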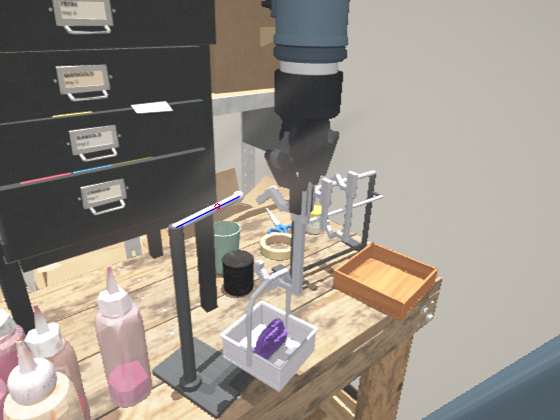

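View pics/top10o.png

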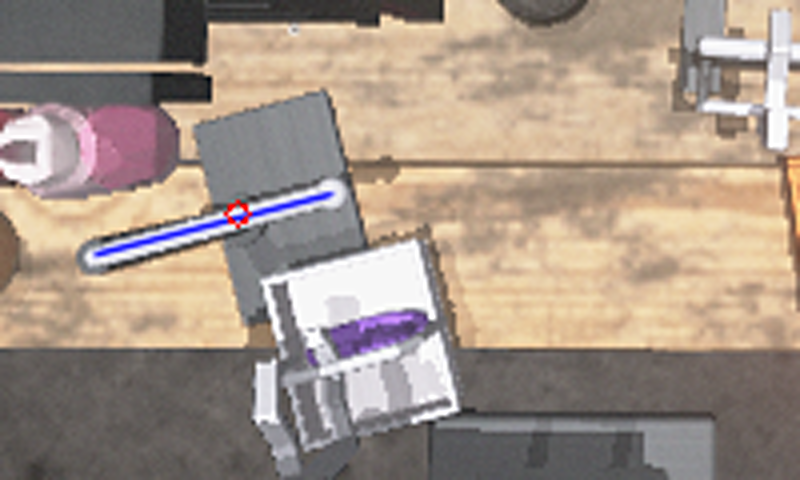

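Call:
move_arm:
  rows: "0 -0.3 0 0 0 0 0;0 -0.6 0 0 0 0 0;0 -0.9 0 0 0 0 0;0 -1.1 0 0 0 0 0;0 -1.2 0 0 0 0 0;0 -1.2 0 0 0 0 0;0 -1.2 0 0 0 0 0;0 -1.1 0 0 0 0 0;0 -0.9 0 0 0 0 0;0 -0.7 0 0 0 0 0;0 -0.5 0 0 0 0 0;0 -0.3 0 0 0 0 0;0 0 0 0 0 0 0;0 0 0 0 0 0 0"

```text
time_s: 16.85
eef_pos: [0.4534, 0.0886, 0.4057]
eef_rot: [0.0, 0.791, -0.612, -0.0]
wrist_force: [0.3, 0.0, -4.7]
opening: 0.134
```

```bash
python3 - <<'E'
from h import *
import ov
delta([0.4534,.0883,.369],-75.5); print(ctrl.get_obs()['eef_pos'])
for n in('wrist','top','scene'):
    c=snap(n,n+'11.png'); im=c['color'].copy(); ov.bar(im,c,np.zeros(2),1,ov.S,ov.SY); 
    if n=='scene': im=cv2.resize(im[120:400,130:380],None,fx=2.1,fy=2.1,interpolation=cv2.INTER_CUBIC)
    cv2.imwrite('pics/'+n+'11o.png',im)
E
```

```text
turn [ 0.01  0.   -0.02]
shift cm [0.03 0.01 3.67] t 16.85 F [ 0.3  0.  -4.7]
[0.45338681 0.08862817 0.40565719]
```

View pics/wrist11o.png

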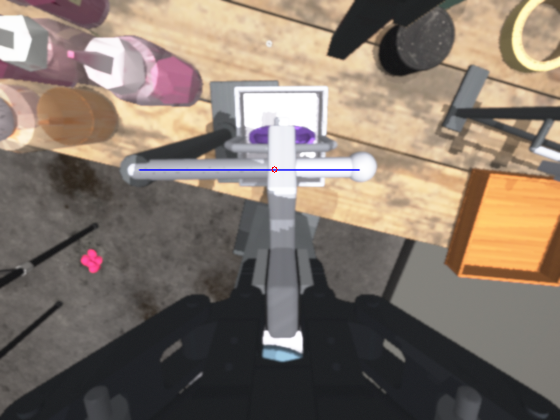

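View pics/scene11o.png

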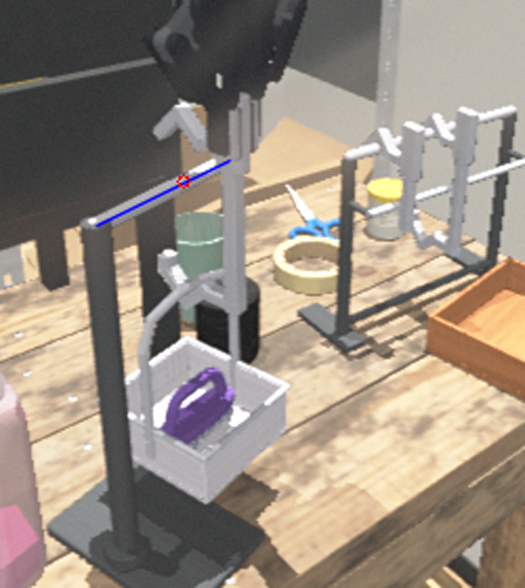

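Call:
move_arm:
  rows: "0 0 0.3 0 0 0 0;0 0 0.6 0 0 0 0;0 0 0.8 0 0 0 0;0 0 0.7 0 0 0 0;0 0 0.4 0 0 0 0;0 0 0.2 0 0 0 0;0 0 0.2 0 0 0 0;0 0 0.2 0 0 0 0;0 0 0.2 0 0 0 0;0 0 0 0 0 0 0"

```text
time_s: 18.0
eef_pos: [0.4537, 0.0886, 0.3702]
eef_rot: [-0.0, 0.791, -0.612, 0.0]
wrist_force: [-1.6, -0.5, -2.3]
opening: 0.136
```

```bash
python3 - <<'E'
from h import *
o=ctrl.get_obs(); print(o['time_s'],o['eef_pos'],o['wrist_force'],o['torque'],o['opening'])
for n in('wrist','scene'):
    c=snap(n,n+'12.png'); im=c['color'].copy()
    if n=='scene': im=cv2.resize(im[150:400,130:330],None,fx=2.4,fy=2.4,interpolation=cv2.INTER_CUBIC)
    cv2.imwrite('pics/'+n+'12o.png',im)
E
```

```text
18.0 [0.45366843 0.08863219 0.37020296] [-1.57831233 -0.50320423 -2.2759396 ] [-0.09668869  0.21741605 -0.00832985] 0.13581329623947802
```

View pics/scene12o.png

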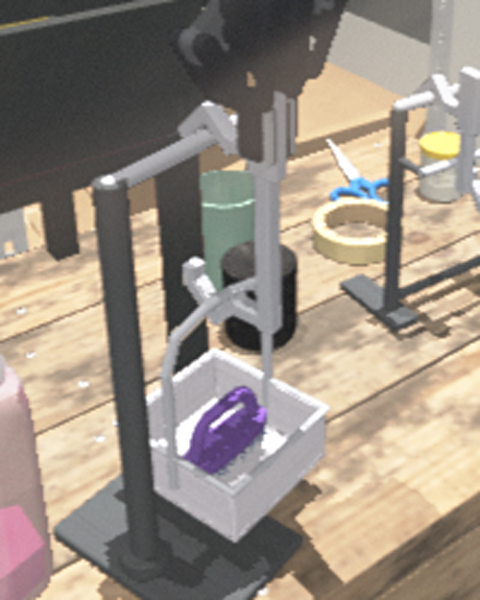

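View pics/wrist12o.png

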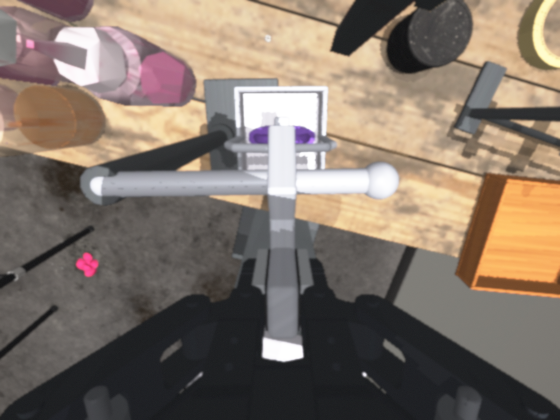

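Call:
move_arm:
  rows: "0 0.1 0.1 0 0 0 0;0 0 0.1 0 0 0 0;0 0 0 0 0 0 0"

```text
time_s: 18.4
eef_pos: [0.4527, 0.0884, 0.3689]
eef_rot: [-0.0, 0.791, -0.612, 0.001]
wrist_force: [-4.5, -0.6, 5.8]
opening: 0.132
```

```bash
python3 - <<'E'
from h import *
o=ctrl.get_obs(); print(o['time_s'],o['eef_pos'],o['wrist_force'],o['torque'],o['opening'])
E
```

```text
18.4 [0.45269056 0.08836269 0.3688868 ] [-4.4632024  -0.58539637  5.79880405] [-0.0696274   0.46961413 -0.02006262] 0.13166031639405332
```

Call:
move_arm:
  rows: "0 0.1 0 0 0 0 0;0 0.1 0 0 0 0 0;0 0 0 0 0 0 0;0 0 0 0 0 0 0"

```text
time_s: 18.8
eef_pos: [0.4518, 0.0881, 0.3683]
eef_rot: [-0.002, 0.791, -0.612, 0.001]
wrist_force: [5.5, 1.4, 0.4]
opening: 0.134
```

```bash
python3 - <<'E'
from h import *
o=ctrl.get_obs(); print(o['time_s'],o['eef_pos'],o['wrist_force'],o['torque'],o['opening'])
E
```

```text
18.8 [0.45180911 0.08806366 0.36833148] [5.53114902 1.43775118 0.38109042] [ 0.19728532 -0.89698815  0.02612826] 0.1344169242669978
```

Call:
move_arm:
  rows: "0 -0.1 0 0 0 0 0;0 0 0 0 0 0 0;0 0 0 0 0 0 0"

```text
time_s: 19.1
eef_pos: [0.452, 0.0881, 0.3684]
eef_rot: [-0.0, 0.791, -0.612, 0.001]
wrist_force: [0.7, 0.7, 5.1]
opening: 0.131
```

```bash
python3 - <<'E'
from h import *
o=ctrl.get_obs(); print(o['time_s'],o['eef_pos'],o['wrist_force'],o['torque'],o['opening'])
E
```

```text
19.1 [0.45204085 0.08811304 0.36835758] [0.74632882 0.73228377 5.08907153] [ 0.08187196 -0.39386048  0.00986811] 0.13057856102308474
```

Call:
move_arm:
  rows: "0 0 0 0 0 0 0.15;0 0 0 0 0 0 0.2;0 0 0 0 0 0 0.3;0 0 0 0 0 0 0.5;0 0 0 0 0 0 0.7;0 0 0 0 0 0 0.7;0 0 0 0 0 0 0.7;0 0 0 0 0 0 0.7"

```text
time_s: 19.9
eef_pos: [0.4516, 0.0882, 0.3677]
eef_rot: [-0.0, 0.791, -0.612, 0.0]
wrist_force: [-0.7, -0.2, -0.2]
opening: 0.702
```

```bash
python3 - <<'E'
from h import *
o=ctrl.get_obs(); print(o['time_s'],o['eef_pos'],o['wrist_force'],o['torque'],o['opening'])
for n in('wrist','scene'):
    c=snap(n,n+'13.png'); im=c['color'].copy()
    if n=='scene': im=cv2.resize(im[150:400,130:330],None,fx=2.4,fy=2.4,interpolation=cv2.INTER_CUBIC)
    cv2.imwrite('pics/'+n+'13o.png',im)
E
```

```text
19.9 [0.45160877 0.08817734 0.36767245] [-0.74606993 -0.19671947 -0.15507972] [ 0.00791355 -0.02379119 -0.02377813] 0.7017121147143851
```

View pics/scene13o.png

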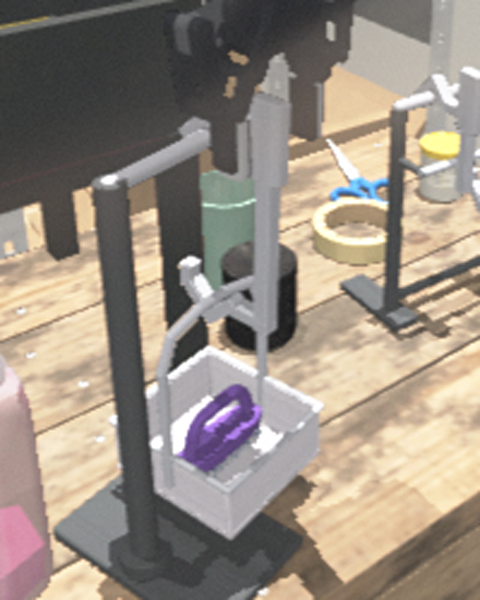

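View pics/wrist13o.png

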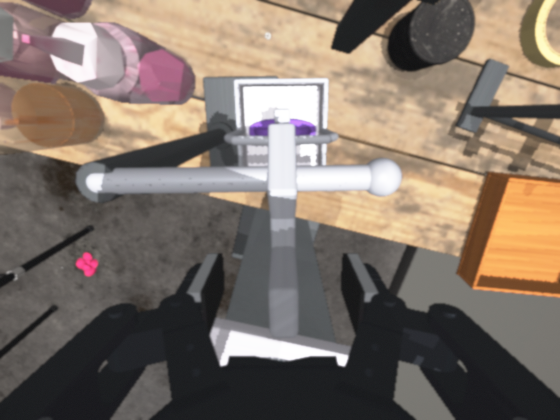

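Call:
move_arm:
  rows: "0 0 -0.5 0 0 0 0.7;0 0 -1 0 0 0 0.7;0 0 -2 0 0 0 0.7;0 0 -3 0 0 0 0.7;0 0 -3 0 0 0 0.7;0 0 -2 0 0 0 1;0 0 0 0 0 0 1"

```text
time_s: 20.7
eef_pos: [0.4524, 0.0881, 0.487]
eef_rot: [-0.002, 0.791, -0.612, 0.003]
wrist_force: [0.4, 0.0, 0.5]
opening: 0.992
```

```bash
python3 - <<'E'
from h import *
delta([0.542,-.187,.42],-93.8)
E
```

```text
turn [-0.4  -0.07 18.28]
shift cm [ 26.86 -10.77   6.7 ] t 20.7 F [0.4 0.  0.5]
```

Call:
move_arm:
  rows: "0 0 0 0 0 6.1 1;0 0 0 0 0 6.1 1;0 0 0 0 0 6.1 1;3 -1.2 0 0 0 0 1;3 -1.2 0 0 0 0 1;3 -1.2 0.5 0 0 0 1;3 -1.2 0.8 0 0 0 1;3 -1.2 1 0 0 0 1;3 -1.2 1 0 0 0 1;3 -1.2 1 0 0 0 1;3 -1.2 1 0 0 0 1;2.9 -1.2 1 0 0 0 1;0 0 0.4 0 0 0 1;0 0 0 0 0 0 1"

```text
time_s: 22.1
eef_pos: [0.5409, -0.1875, 0.4138]
eef_rot: [-0.0, -0.683, 0.731, 0.002]
wrist_force: [-0.1, -0.1, -0.1]
opening: 1.002
```

```bash
python3 - <<'E'
from h import *
delta([0.542,-.187,.289],-93.8)
w=snap('wrist','wrist14.png');t=snap('top','top14.png');s=snap('scene','scene14.png')
for x,y in [(0.5870,-.1895),(.5838,-.2630)]:
    drawbox(w['color'],w,box(-.045,0,.015,.024,.012,.056,(x,y,.22),-3.8),np.zeros(2),1,(0,0,255))
cv2.imwrite('pics/w14o.png',w['color'])
E
```

```text
turn [ 0.18  0.11 -0.09]
shift cm [-0.06 -0.1  12.48] t 22.1 F [-0.1 -0.1 -0.1]
```

View pics/w14o.png

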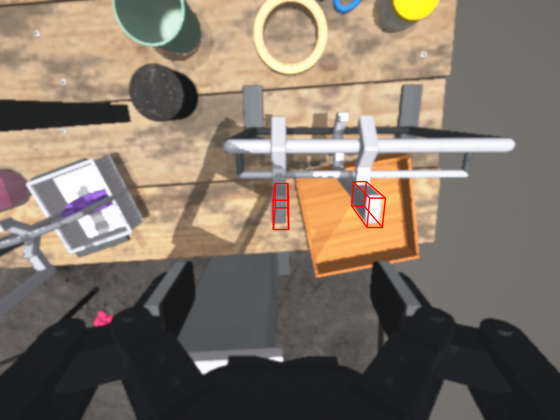

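View pics/scene14.png

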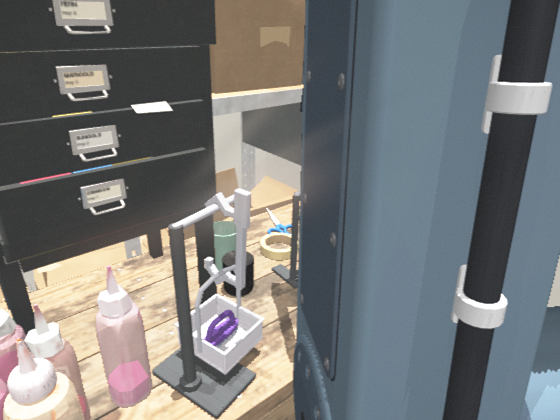

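Call:
move_arm:
  rows: "0 0 2 0 0 0 1;0 0 2.5 0 0 0 1;0 0 2.5 0 0 0 1;0 0 2.5 0 0 0 1;0 0 1.5 0 0 0 1;0 0 1.2 0 0 0 1;0 0 0.2 0 0 0 1;0 0 0 0 0 0 0;0 0 0 0 0 0 0;0 0 0 0 0 0 0;0 0 0 0 0 0 0;0 0 0 0 0 0 0;0 0 0 0 0 0 0;0 0 0 0 0 0 0"

```text
time_s: 23.65
eef_pos: [0.5416, -0.1875, 0.2919]
eef_rot: [0.0, -0.683, 0.73, -0.0]
wrist_force: [0.4, 0.7, 1.9]
opening: 0.132
```

```bash
python3 - <<'E'
from h import *
o=ctrl.get_obs(); print(o['time_s'],o['eef_pos'],o['wrist_force'],o['torque'],o['opening'])
w=snap('wrist','wrist15.png')
E
```

```text
23.65 [ 0.54161054 -0.18746977  0.29194906] [0.42238817 0.68956656 1.94740529] [ 0.09100383 -0.12180619  0.05466916] 0.1324999297046153
```

View pics/wrist15.png

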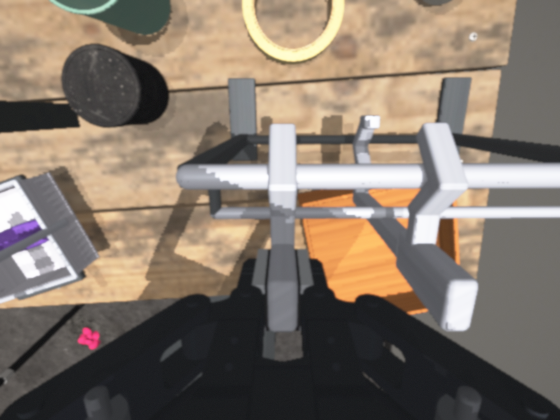

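Call:
move_arm:
  rows: "0 0 -0.5 0 0 0 0;0 0 -1 0 0 0 0;0 0 -1 0 0 0 0;0 0 -0.9 0 0 0 0;0 0 0 0 0 0 0;0 1 0 0 0 0 0;0 1.5 0 0 0 0 0;0 1.5 0 0 0 0 0;0 1.5 0 0 0 0 0;0 1.5 0 0 0 0 0;0 1.5 0 0 0 0 0;0 1.5 0 0 0 0 0;0 1.5 0 0 0 0 0;0 1.5 0 0 0 0 0;0 0.5 0 0 0 0 0;0 0 0 0 0 0 0"

```text
time_s: 25.3
eef_pos: [0.4061, -0.1783, 0.3254]
eef_rot: [-0.0, -0.683, 0.731, 0.0]
wrist_force: [0.1, -0.3, -0.5]
opening: 0.127
```

```bash
python3 - <<'E'
from h import *
w=snap('wrist','wrist16.png'); t=snap('top','top16.png')
delta([0.37,-.30,.325],-10); print(ctrl.get_obs()['eef_pos'],ctrl.get_obs()['q'])
c=pickle.load(open('pics/top2.png.pkl','rb')); im=crop(c,300,225,385,305,7)
for off in [(.447,-.301)]:
    drawbox(im,c,box(0,0,.0225,.17,.17,.045,(off[0],off[1],0),8),np.array([300,225])-.5+.5/7,7,(255,0,0))
cv2.imwrite('pics/tray.png',im)
E
```

```text
turn [-1.000e-02 -2.000e-02 -8.384e+01]
shift cm [-1.52 12.6   0.06] t 25.4 F [ 1.3 -0.3 -0.4]
[ 0.406902   -0.17852737  0.32563735] [-6.81856249e-01 -1.44123077e-01  1.89265941e+00  1.42787838e-04
  1.39267707e+00  9.55897610e-01]
```

View pics/wrist16.png

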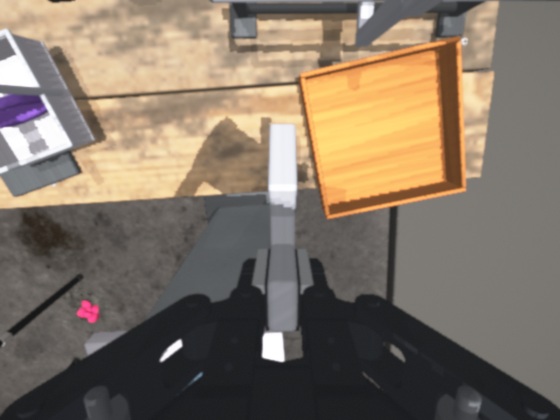

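View pics/tray.png

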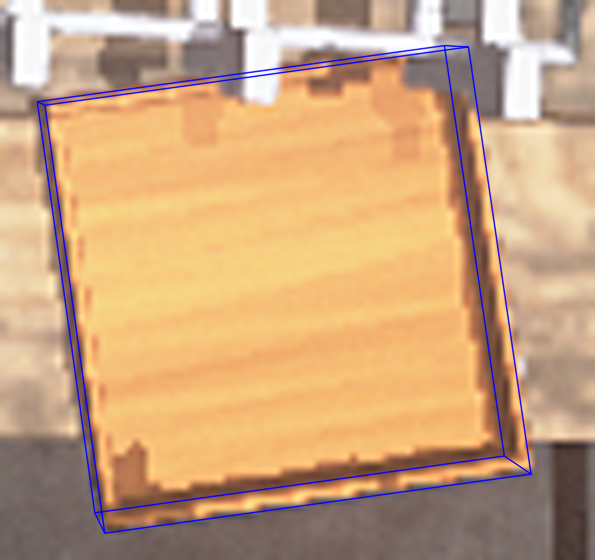

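View pics/top16.png

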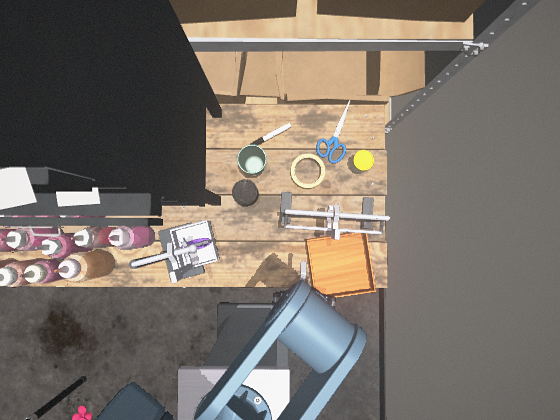

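Call:
move_arm:
  rows: "0 0 0 0 0 -8.3 0;0 0 0 0 0 -8.3 0;0 0 0 0 0 -8.3 0;0 0 0 0 0 -8.3 0;0 0 0 0 0 -8.3 0;0 0 0 0 0 -8.3 0;0 0 0 0 0 -8.3 0;0 0 0 0 0 -8.3 0;0 0 0 0 0 -8.3 0;0 0 0 0 0 -8.3 0;-0.5 3 0 0 0 0 0;-0.5 3 0 0 0 0 0;-0.5 3 0 0 0 0 0;0 2.6 0 0 0 0 0;0 1 0 0 0 0 0;0 0 0 0 0 0 0"

```text
time_s: 27.0
eef_pos: [0.3684, -0.3003, 0.3253]
eef_rot: [-0.0, 0.995, -0.095, -0.0]
wrist_force: [-0.1, -0.1, -0.5]
opening: 0.136
```

Call:
move_arm:
  rows: "0 0 0 0 7.5 0 0;0 0 0 0 7.5 0 0;0 0 0 0 7.5 0 0;0 0 0 0 7.5 0 0;0 0 0 0 7.5 0 0;0 0 0 0 7.5 0 0;0 0 0 0 0 0 0;0 0 0 0 0 0 0"

```text
time_s: 27.8
eef_pos: [0.3683, -0.2989, 0.3255]
eef_rot: [0.036, 0.92, -0.087, 0.379]
wrist_force: [0.3, -0.7, -1.6]
opening: 0.135
```

```bash
python3 - <<'E'
from h import *
o=ctrl.get_obs(); print(o['q'],o['eef_pos'],o['time_s'],o['opening'])
M=R.from_quat(np.array(o['eef_rot'])[[1,2,3,0]]).as_matrix(); print(np.round(M,3))
G=o['eef_pos']+M[:,2]*.0569; F=G+M[:,2]*.09; print('foot',F,'low',F-.006*abs(M[2,0]))
T=np.array([.5025,-.3433,.012]); print(np.round(M.T@(T-F)*100,2), T-F)
w=snap('wrist','wrist17.png');s=snap('scene','scene17.png')
E
```

```text
[-1.29517057 -0.38024323  2.22202103  0.81064121  1.05455533 -1.43445742] [ 0.36828212 -0.29888992  0.32545108] 27.8 0.1347766403038564
[[ 0.697 -0.188  0.692]
 [-0.134 -0.982 -0.132]
 [ 0.705 -0.001 -0.71 ]]
foot [ 0.4699772  -0.31824706  0.22122526] low [ 0.46574898 -0.32247528  0.21699704]
[-12.14   1.87  17.43] [ 0.0325228  -0.02505294 -0.20922526]
```

View pics/wrist17.png

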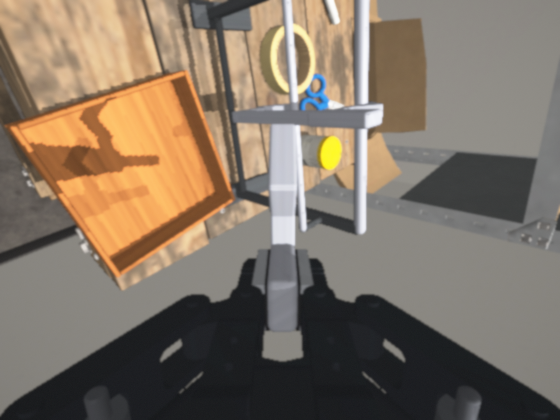

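View pics/scene17.png

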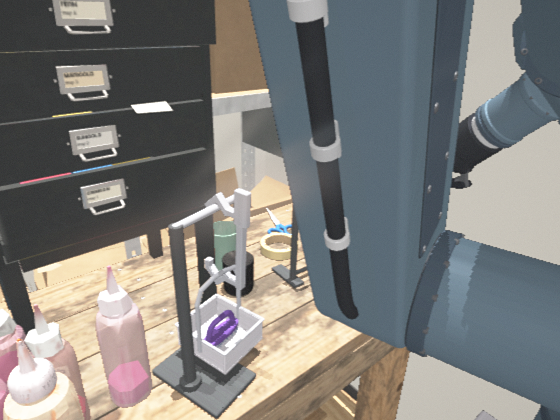

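Call:
move_arm:
  rows: "-0.6 0.1 0.9 0 0 0 0;-1.2 0.2 1.75 0 0 0 0;-1.2 0.2 1.75 0 0 0 0;-1.2 0.2 1.75 0 0 0 0;-1.2 0.2 1.75 0 0 0 0;-1.2 0.2 1.75 0 0 0 0;-1.2 0.2 1.75 0 0 0 0;-1.2 0.2 1.75 0 0 0 0;-1.2 0.2 1.75 0 0 0 0;-0.6 0.1 0.9 0 0 0 0;0 0 0 0 0 0 0;0 0 0 0 0 0 0"

```text
time_s: 29.1
eef_pos: [0.4001, -0.3234, 0.1371]
eef_rot: [0.035, 0.92, -0.087, 0.381]
wrist_force: [-0.0, -0.6, -0.7]
opening: 0.131
```

```bash
python3 - <<'E'
from h import *
o=ctrl.get_obs(); print(o['q'],o['eef_pos'],o['time_s'],o['opening'],o['wrist_force'])
M=R.from_quat(np.array(o['eef_rot'])[[1,2,3,0]]).as_matrix()
G=o['eef_pos']+M[:,2]*.0569; F=G+M[:,2]*.09; print('foot',F)
T=np.array([.5025,-.3433,.012]); print(np.round(M.T@(T-F)*100,2), T-F)
w=snap('wrist','wrist18.png');s=snap('top','top18.png')
cv2.imwrite('pics/t18c.png',crop(s,270,180,400,330,4))
E
```

```text
[-1.22749416  0.1469307   2.24711624  1.22514141  0.7045526  -2.00730384] [ 0.40008274 -0.32337007  0.13707373] 29.1 0.13069830663710458 [-0.03564752 -0.60138292 -0.69714596]
foot [ 0.50203197 -0.34262671  0.03307784]
[-1.45  0.06  1.53] [ 0.00046803 -0.00067329 -0.02107784]
```

View pics/wrist18.png

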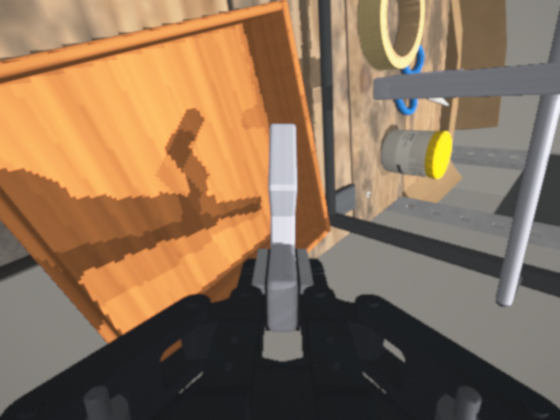

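View pics/t18c.png

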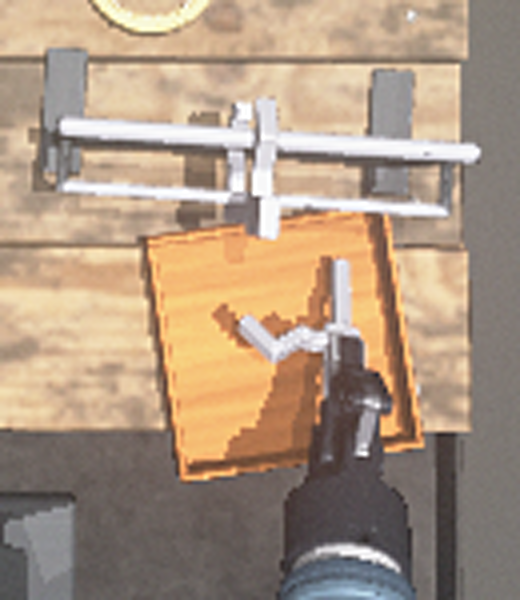

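Call:
move_arm:
  rows: "-0.5 -0.3 0.5 0 0 0 0;-0.5 -0.3 0.5 0 0 0 0;-0.3 -0.2 0.3 0 0 0 0;-0.1 0 0.1 0 0 0 0;0 0 0 0 0 0 0;0 0 0 0 0 0 0.2;0 0 0 0 0 0 0.3;0 0 0 0 0 0 0.45;0 0 0 0 0 0 0.45;0 0 0 0 0 0 0.45;0 0 0 0 0 0 0.45"

```text
time_s: 30.3
eef_pos: [0.4012, -0.3159, 0.1178]
eef_rot: [0.036, 0.92, -0.087, 0.381]
wrist_force: [-0.1, -0.8, -0.6]
opening: 0.45
```

```bash
python3 - <<'E'
from h import *
o=ctrl.get_obs(); print(o['eef_pos'],o['time_s'],o['opening'],o['wrist_force'])
w=snap('wrist','wrist19.png');s=snap('top','top19.png')
cv2.imwrite('pics/t19c.png',crop(s,270,180,400,330,4))
E
```

```text
[ 0.40123524 -0.31594284  0.11783844] 30.3 0.44964097931947383 [-0.12727129 -0.8466212  -0.56566487]
```

View pics/wrist19.png

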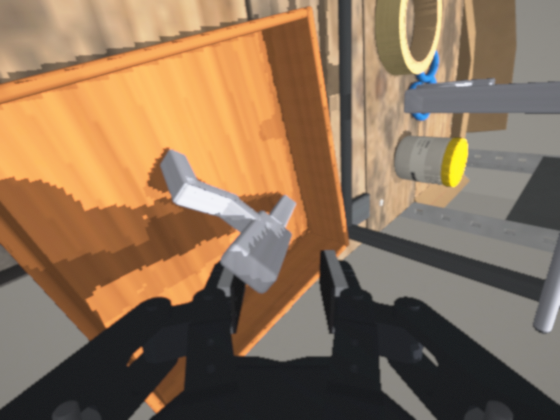

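View pics/t19c.png

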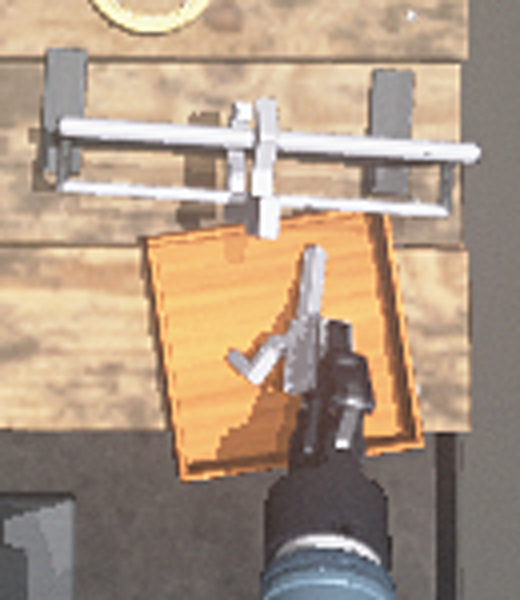

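Call:
move_arm:
  rows: "0 0 -1 0 0 0 0.45;0 0 -1.5 0 0 0 0.45;0 0 -2 0 0 0 0.45;0 0 -2 0 0 0 0.45;0 0 -2 0 0 0 0.45;0 0 -2.5 0 0 0 0.45;0 0 -2.5 0 0 0 0.45;0 0 0 0 0 0 0.45"

```text
time_s: 31.2
eef_pos: [0.3066, -0.299, 0.2151]
eef_rot: [0.039, 0.92, -0.087, 0.381]
wrist_force: [0.3, -0.5, 0.3]
opening: 0.45
```

```bash
python3 - <<'E'
from h import *
o=ctrl.get_obs(); print(o['eef_pos'],o['time_s'],o['opening'],o['wrist_force'],o['q'])
w=snap('wrist','wrist20.png');s=snap('top','top20.png');c=snap('scene','scene20.png')
cv2.imwrite('pics/t20c.png',crop(s,110,180,400,320,2.7))
cv2.imwrite('pics/s20c.png',crop(c,150,150,350,400,2.4))
E
```

```text
[ 0.30660828 -0.29904275  0.21514735] 31.2 0.45017949233342597 [ 0.31088268 -0.49025491  0.29713482] [-1.504918   -0.26766925  2.40143474  0.93977299  1.01046115 -1.84461577]
```

View pics/wrist20.png

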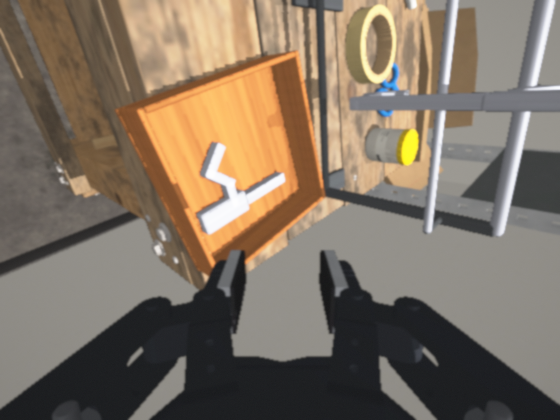

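View pics/t20c.png

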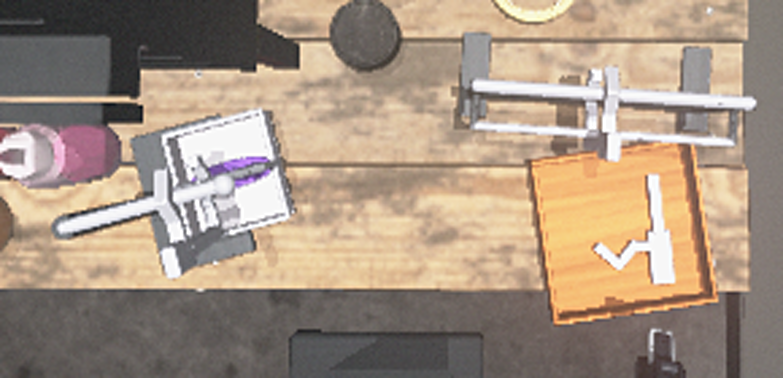

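View pics/s20c.png

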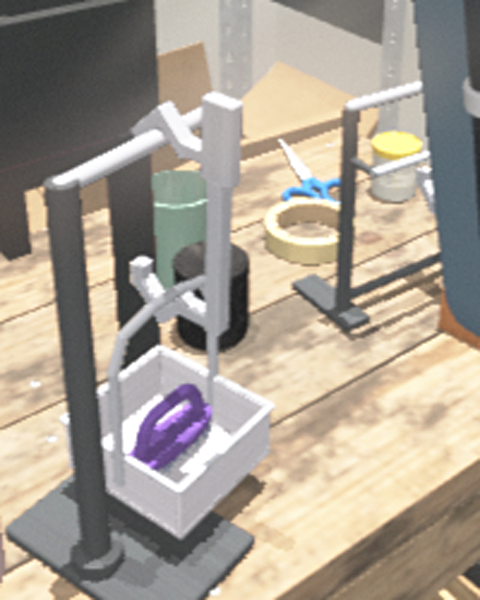

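The broken hook lies flat in the tray (top crop ~650,240). The basket hangs on the stand, and the middle sound hook is still on the rack. I'll raise the arm a little, then check stillness and clearances.

Call:
move_arm:
  rows: "0.5 0 -1.5 0 0 0 0.45;0.5 0 -1.5 0 0 0 0.45;0 0 0 0 0 0 0.45;0 0 0 0 0 0 0.45;0 0 0 0 0 0 0.45;0 0 0 0 0 0 0.45;0 0 0 0 0 0 0.45;0 0 0 0 0 0 0.45"

```text
time_s: 32.15
eef_pos: [0.2937, -0.2951, 0.2412]
eef_rot: [0.036, 0.92, -0.087, 0.381]
wrist_force: [0.4, -0.1, 0.6]
opening: 0.45
```

```bash
python3 - <<'E'
from h import *
import ov
s=snap('top','top21.png');c=snap('scene','scene21.png')
for n in('top','scene'):
    a=pickle.load(open(f'pics/{n}20.png.pkl','rb'))['color'];b=pickle.load(open(f'pics/{n}21.png.pkl','rb'))['color']
    r=(slice(210,300),slice(120,230)) if n=='top' else (slice(180,400),slice(150,280))
    d=cv2.absdiff(a[r],b[r]).max(2); print(n,'diff px>40:',(d>40).sum(), d.mean())
X=onplane(s,(110+160/2.7,180+193/2.7),.312); dd=(ov.rz(ov.SY).T@(X-ov.S)); print('hook on bar local',dd)
for n in ('top','scene'):
  for q in('basket','basket_bail','hook_1_grip','black_jar','beaker','tape','stub_grip','tray'):
    print(n,q,[(np.round(r['bbox']).astype(int).tolist(),round(r['confidence'],2)) for r in ctrl.look_for(n,q)][:3])
im=crop(s,120,200,240,290,6); off=np.array([120,200])-.5+.5/6
o=ov.S+ov.rz(14.5)@np.array([0,-.004,0]); o[2]=.030
ov.bail(im,s,off,6,o,14.5); cv2.imwrite('pics/t21.png',im)
im=crop(c,140,170,290,400,2.5); off=np.array([140,170])-.5+.5/2.5
ov.bail(im,c,off,2.5,o,14.5); cv2.imwrite('pics/s21.png',im)
print(ctrl.get_obs()['time_s'])
E
```

```text
top diff px>40: 0 2.628888888888889
scene diff px>40: 0 2.077097902097902
hook on bar local [ 0.00525316 -0.00353393  0.012     ]
top basket [([170, 219, 217, 267], 0.81)]
top basket_bail [([171, 221, 220, 266], 0.57)]
top hook_1_grip [([165, 240, 192, 283], 0.6)]
top black_jar [([234, 183, 262, 207], 0.73), ([165, 236, 191, 284], 0.32)]
top beaker [([236, 147, 266, 174], 0.95)]
top tape [([288, 155, 326, 190], 0.95), ([326, 207, 340, 240], 0.64)]
top stub_grip [([329, 246, 362, 285], 0.81), ([289, 156, 324, 192], 0.29)]
top tray [([307, 234, 376, 301], 0.65)]
scene basket [([176, 264, 261, 370], 0.92), ([219, 249, 256, 300], 0.52)]
scene basket_bail [([175, 266, 261, 372], 0.63)]
scene hook_1_grip [([202, 189, 254, 288], 0.6)]
scene black_jar [([222, 249, 254, 296], 0.58)]
scene beaker [([211, 223, 231, 269], 0.64), ([204, 190, 249, 290], 0.24)]
scene tape [([260, 233, 290, 259], 0.97)]
scene stub_grip [([269, 184, 337, 288], 0.6)]
scene tray [([333, 270, 402, 322], 0.87)]
33.05
```

View pics/t21.png

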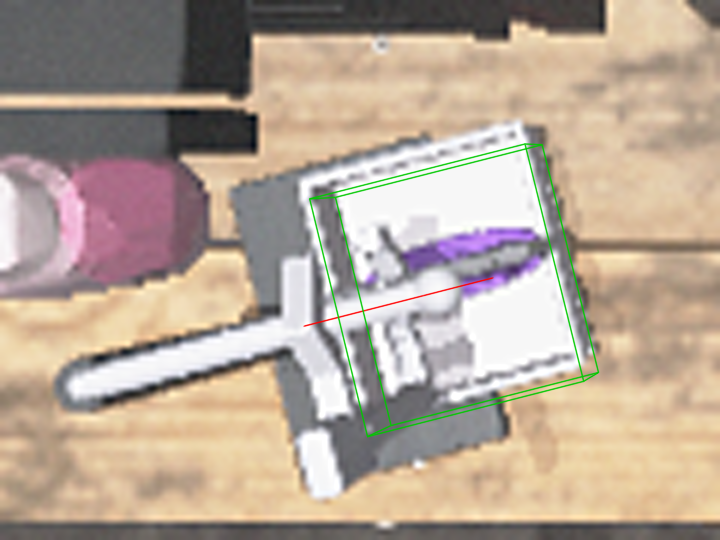

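View pics/s21.png

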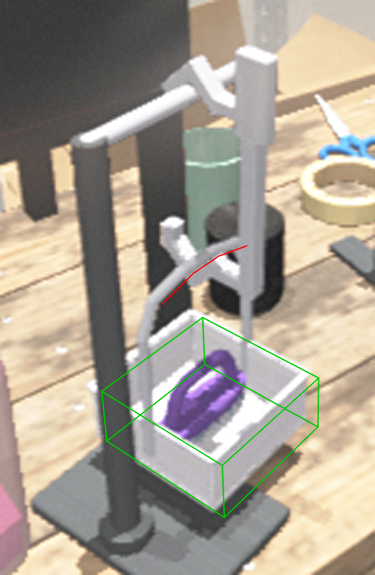

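```bash
python3 - <<'E'
from h import *
print(ctrl.hand_in()); print(ctrl.get_obs()['time_s'])
E
```

```text
the job is handed in; nothing more can be done
None
the job is handed in; nothing more can be done
```

The job is handed in at about 33 s of the 72 s allowed. I took the right-hand sound hook off the rack, caught the basket's bail in its lower arm, and hung hook and basket on the stand bar. The broken hook, which was on the left of the rack, now lies flat in the tray. The middle sound hook stayed on the rack.

**Last checks:**
- **Stillness:** scene and top pictures taken about 1 s apart showed no change around the basket.
- **Hook on the bar:** it sits about 4 mm from the middle of the hanging place. That keeps the basket roughly 2 cm from the post by my geometry; the corner nearest the post was hidden in the scene view.
- **Basket height:** it should hang about 20 mm above the base plate, worked out from the dimensions, not measured.
- **Bystanders:** the black jar, the beaker and the tape were found at their starting places to within a few pixels.
- **Robot:** it touched nothing. The highest force I read was about 7 N, while settling the hook on the bar.

**What disagreed:** the basket hangs about 13 mm farther forward than the upright position I predicted. The hook leans a few degrees under its own offset weight, as expected. In the last scene picture the network labelled the rack area as the broken hook, but the top view shows the broken hook clearly in the tray.

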